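Put the setup pieces back in their trays

TASK

Two small piles of wooden setup pieces were left on the bench: take them apart and put each piece away, flat on the floor of its own tray. The slat goes in the long tray, the disc in the round tray, and the L-shaped plate lies in the square tray with the tall block standing upright beside it in the notch of the L. Do not knock over or shift the glue bottle, the screw tin or the tape measure.

Things in the scene. Friction and masses are not known exactly. Their poses are not given: they have to be found in the camera images.
- corner_plate: L-shaped plywood plate, 110 x 110 mm over all, 18 mm thick, 0.14 kg, lying flat under the disc or the block, which rests on its corner. Origin: centre of the 110 mm bounding square, on the underside; z up. Legs 50 mm wide: one along x (x -55 to 55, y -55 to -5 mm), one along y (x -55 to -5, y -55 to 55); corner at -x -y, open 60 x 60 mm notch at +x +y, needed by a finger gripping a leg.
- slat: Straight pale wooden slat, 150 mm (along its x) x 46 mm (along y) x 18 mm thick, lying flat at the bottom of the other pile. Origin: centre of the underside. About 0.08 kg. At the start the disc or the block (the one that is not on the L-shaped plate) rests on it, some 40 mm off its middle. The bench just where it lies is bare.
- disc: Wooden disc, 60 mm in diameter, 20 mm thick, a dark dot in the middle of its top. Origin: centre of the underside. About 0.05 kg. At the start it lies on the L-shaped plate or on the slat.
- block: Upright wooden block, 44 x 44 mm and 52 mm tall, sides along its x and y. Origin: centre of the underside. About 0.08 kg. At the start it stands on the L-shaped plate or on the slat.
- square_tray: Low square tray with a pale rim and a grey floor, fixed to the bench: inside 126 x 126 mm, walls 6 mm thick. Origin: centre, on the bench; its floor is 4 mm and its rim 10 mm above the bench; sides along its x and y. It holds the L-shaped plate (any of the four ways round) and, in the notch, the block.
- long_tray: Low oblong tray with a pale rim and a grey floor, fixed to the bench: inside 166 mm (along its x) x 62 mm (along y), walls 6 mm thick. Origin: centre, on the bench; floor 4 mm, rim 10 mm above the bench. For the slat, either way round.
- round_tray: Low round tray with a pale rim and a grey floor, fixed to the bench: inside diameter 76 mm, outside 88 mm. Origin: centre, on the bench; floor 4 mm, rim 10 mm above the bench. For the disc.
- glue_bottle: White bottle, 54 mm in diameter, 150 mm tall, standing loose near the back of the bench; to be left alone. Origin: centre of its underside.
- screw_tin: Open steel tin with brass screws, 60 mm in diameter, 38 mm tall, standing loose; to be left alone. Origin: centre of its underside.
- tape_measure: Yellow and black tape measure, 68 x 36 mm (its x and y), 62 mm tall, standing loose; to be left alone. Origin: centre of its underside.
Not all that is in view belongs to the job. Leave any blue or pink look-alike of the block alone.

How it is judged:
At the end, for the whole second after the job is handed in: L-plate, slat and disc flat on the floors of the square, long and round tray, within 14 mm of its centre seen from above; block upright on the square tray's floor, within 65 mm of its centre; tilt under 0.06 rad, undersides 1 to 8 mm above the bench, released, at rest (horizontal distance between corner_plate and square_tray below 0.014 m and z of corner_plate in the frame of square_tray between 0.001 and 0.008 m and linear speed of each of corner_plate, block, slat, disc below 0.02 m/s and angular speed of each of corner_plate, block, slat, disc below 0.2 rad/s and angle between each of corner_plate, block, slat, disc's own z axis and vertical below 0.06 rad and horizontal distance between block and square_tray below 0.065 m and z of block in the frame of square_tray between 0.001 and 0.008 m and horizontal distance between slat and long_tray below 0.014 m and z of slat in the frame of long_tray between 0.001 and 0.008 m and horizontal distance between disc and round_tray below 0.014 m and z of disc in the frame of round_tray between 0.001 and 0.008 m); the robot touches nothing.
It fails at once if the glue bottle was shifted by more than 30 mm or tipped (distance of glue_bottle from where it was at the start of the episode above 0.03 m or angle between glue_bottle's own z axis and vertical above 0.5 rad).
It fails at once if the screw tin was shifted by more than 30 mm or tipped (distance of screw_tin from where it was at the start of the episode above 0.03 m or angle between screw_tin's own z axis and vertical above 0.5 rad).
It fails at once if the tape measure was shifted by more than 30 mm or tipped (distance of tape_measure from where it was at the start of the episode above 0.03 m or angle between tape_measure's own z axis and vertical above 0.5 rad).
It also fails if it takes over 134 s, if anything falls off the work surface, if the arm or the gripper's body presses on something with over 40 N, if the wrist force passes 120 N, or if a joint passes its speed limit or range.

ROBOT

A 7-joint arm with a two-finger parallel gripper is mounted at the origin on the work surface. World frame = base frame: x ahead of the robot, y to its left, z up, the work surface at z = 0. Lengths are in m, angles in rad, forces in N, time in s.
With the tool pointing down it reaches from about 0.35 to 0.9 m from the base axis. Payload 8.1 kg.
Tool frame: the origin (TCP) lies at the very end of the fingers, on their centre line; the grasp point (between the pads) lies 19 mm behind it (bot.pinch_z is the distance from the TCP to the grasp point, in m); z points along the fingers, y is the line along which they close (so a half turn about z gives the same grasp; the last joint's range is limited). The gripper opens to 92 mm and grips with 3 to 60 N. Pads are 19 mm wide; open, the fingers measure 130 mm over their backs; the gripper's body (75 mm by 190 mm) begins 47 mm behind the grasp point.
Start: joints at [-1.443, 0.434, 0.025, 1.573, -0.012, 1.134, -0.075], TCP at [0.143, 0.608, 0.227] pointing down, gripper open.
Joint ranges: [-2.62, 2.62], [-0.44, 2.09], [-1.27, 1.32], [0.08, 2.57], [-1.32, 4.46], [0.12, 2], [-2.74, 2.74]. Speed limits (rad/s): [2.22, 2.22, 3.01, 3.01, 3.14, 3.14, 3.14].

INTERFACE

Orientations are given as [roll, pitch, yaw] about the fixed x, y, z axes, in that order (R = Rz(yaw) Ry(pitch) Rx(roll)).
In Python, from rig import bot gives the robot as it stands.
- The arm moves only by the tool servo_tool, never from a script. Its argument "plan" is a list of rows, each an object of numbers: "rx", "ry", "rz": the turn, a rotation vector about the tool's x, y, z in shares of 360 degrees (1.0 is 360 degrees); "dx", "dy", "dz": the shift along the tool's x, y, z in parts of the range, where 1.0 means 1000 mm; "hand": the opening, from -1 (shut) to 1 (fully open). A call has 1 to 8 rows; each row is the pose to reach, as a shift and turn from the pose commanded when the call began, along the tool's axes at that moment; what a row does not reach only later rows make up. A row lasts 1/12 s, in which the tool goes at most 41.7 mm and 7.16 degrees, less where a joint would pass 70% of its speed; a pose out of reach is approached as far as the arm can. Shift and turn numbers lie between -1 and 1, and a call with a number outside is refused. A call with a gripper value outside its range is refused whole. The fingers move at their own pace and stop on an object; "force" is the grip in N (left out, the last holds). Time passes only in rows, so rows that repeat a pose let the fingers close. It gives the time, the measured TCP pose, the force, the opening and the grip force at its end, in the units of the state.
- bot.get_obs(): the state, without advancing time (a new reading comes with each control period).
- bot.grab_frame(name): name is "scene" or "top"; returns the picture (384x512x3 uint8, red, green, blue); there is no depth.
- bot.get_calibration(name): a dict with "fx", "fy", "cx", "cy" (pixels), "camera_from_world" (4x4, takes a point from world to camera coordinates). Camera axes: x right, y down, z forward; pixel columns grow to the right and rows downward; lengths in m; the calibration is good to about 2 mm. A picture is of the moment at which its call begins. get_calibration takes no time and is no camera call.
- bot.finish_job(): hands the job in; it is judged then, once.
Trained networks look in the newest picture that a camera, given by its name, has taken for a name from the list of things; names that differ only in an ending like _2 or _b are one class to them, and where a whole thing is asked for, a point or a joint stands for the part that bears it (a point fixed in the world has none). Each returns a list of dicts, best first, with "p" (0 to 1); they miss things now and then, are a little off and sometimes report something else, mostly with a low value. They report only what shows in the picture. A call takes as long as a camera call. They do not tell look-alikes from the thing itself.
- bot.silhouettes(query, camera): "mask" (384x512 bool, what is visible of it) and "position" ([column, row] in pixels, amid what is visible of it).
The state is a dict: "time_s": time; "joint_pos": joint angles; "qd": joint speeds; "joint_efforts": joint torques, N m; "ee_pos": TCP position; "orientation": TCP orientation; "force": force on the tool from outside, world axes, zero at the start; "wrist_torque": the same for the moment, N m; "grip_width": finger opening in m; "gripper_force": force on a finger pad.
Only numpy, scipy, OpenCV 4.12 (cv2) and the standard library are available. Lean on these libraries where they do the work, as an engineer would, in place of code of your own. Each camera call takes 0.05 s, during which the arm holds its last target. There are 200 camera calls.

## Working session

There is one attempt and no reset: what is moved stays moved. The work goes in short steps, Python scripts to look and compute and a tool call to move; the robot and the scene stay as the last step left them, time stands still between calls to the robot, and variables do not carry over. Pictures are saved under pics/ and viewed, at most 14 in all, crops included, and the job is handed in when it is done.

Besides the shell and the picture viewer there is one more tool, called after "Call:" in YAML: its name, and indented under it one key for each argument. servo_tool: Moves the arm, as the interface text tells. Its arguments: {"type":"object","properties":{"plan":{"type":"array","items":{"type":"object","properties":{"rx":{"type":"number"},"ry":{"type":"number"},"rz":{"type":"number"},"dx":{"type":"number"},"dy":{"type":"number"},"dz":{"type":"number"},"hand":{"type":"number"}}}},"force":{"type":"number"}},"required":["plan"]}

```bash
ls; mkdir -p pics; python3 - <<'E'
from rig import bot
import cv2
for n in("scene","top"):
    f=bot.grab_frame(n); cv2.imwrite(f"pics/{n}0.png",cv2.resize(f[:,:,::-1],(800,600),interpolation=cv2.INTER_CUBIC))
    c=bot.get_calibration(n); print(n,c)
o=bot.get_obs(); print(o["time_s"],o["ee_pos"],o["orientation"],o["grip_width"])
E
```

```text
pics
scene {'fx': 349.7399559251503, 'fy': 349.7399559251503, 'cx': 251.10368884163836, 'cy': 195.97750009329147, 'camera_from_world': array([[ 0.78155478,  0.62366693,  0.01454986, -0.4147941 ],
       [ 0.36850472, -0.44272522, -0.81743419, -0.19944195],
       [-0.50336508,  0.64423128, -0.57583822,  1.34062541],
       [ 0.        ,  0.        ,  0.        ,  1.        ]])}
top {'fx': 363.4744175775817, 'fy': 363.4744175775817, 'cx': 257.9053401458548, 'cy': 196.6998600699124, 'camera_from_world': array([[ 1.02520926e-03, -9.99998297e-01,  1.53450815e-03,
        -5.15356541e-02],
       [-9.87940649e-01, -1.25043286e-03, -1.54828002e-01,
         5.78796780e-01],
       [ 1.54829657e-01, -1.35727188e-03, -9.87940249e-01,
         1.19857373e+00],
       [ 0.00000000e+00,  0.00000000e+00,  0.00000000e+00,
         1.00000000e+00]])}
0.1 [0.1429262  0.60798933 0.22603503] [-3.14021759e+00  1.14555954e-04  2.91067839e+00] 0.09186553182926016
```

View pics/scene0.png

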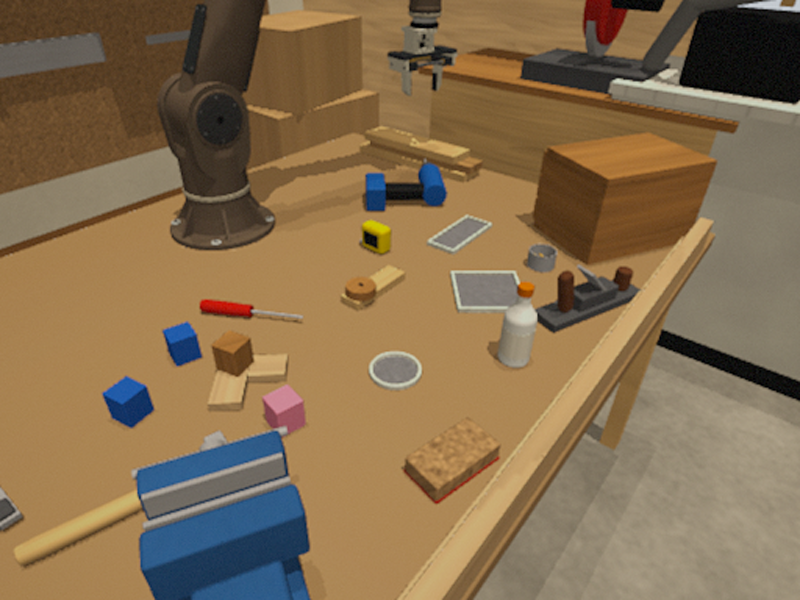

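View pics/top0.png

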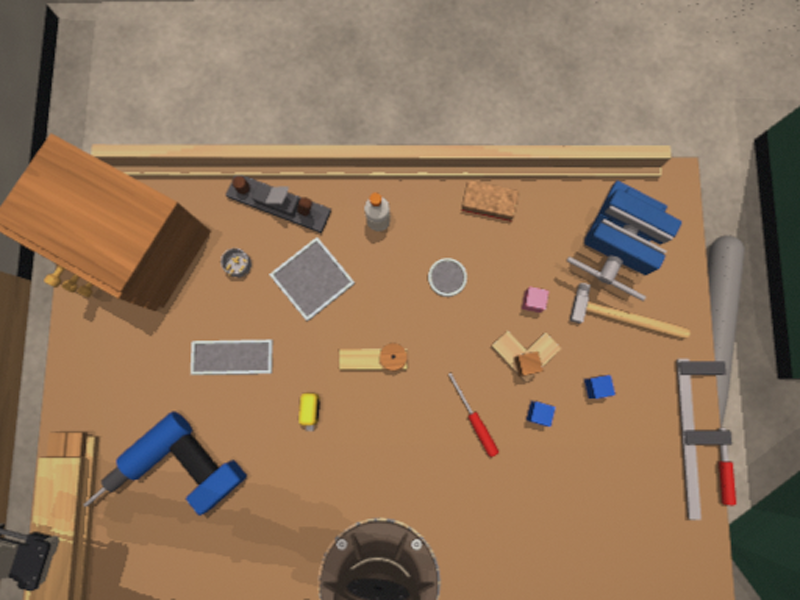

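Block candidates in the top view (800 px picture): brown (530,363) on the L, pink (536,299), blue (541,413) and blue (600,386). By the description I choose the brown one on the L. The disc (393,357) lies on the slat, and the trays are square (312,278), long (231,357) and round (447,277).

```bash
cat > h.py <<'E'
from rig import bot
import numpy as np, cv2
from scipy.optimize import minimize
S=4
def rect(a,b): return np.array([[-a,-b],[a,-b],[a,b],[-a,b]])/2
def circ(d): t=np.linspace(0,2*np.pi,40,endpoint=False); return np.c_[np.cos(t),np.sin(t)]*d/2
L=np.array([[-55,-55],[55,-55],[55,-5],[-5,-5],[-5,55],[-55,55]])/1e3
SH=dict(corner_plate=(L,.018),slat=(rect(.15,.046),.018),disc=(circ(.06),.02),block=(rect(.044,.044),.052),
 square_tray=(rect(.138,.138),.01),long_tray=(rect(.178,.074),.01),round_tray=(circ(.088),.01),
 screw_tin=(circ(.06),.038),tape_measure=(rect(.068,.036),.062),glue_bottle=(circ(.054),.11))
CAL={n:bot.get_calibration(n) for n in("scene","top")}
def proj(P,n):
    c=CAL[n]; M=c["camera_from_world"]; q=np.asarray(P)@M[:3,:3].T+M[:3,3]
    return np.c_[c["fx"]*q[:,0]/q[:,2]+c["cx"],c["fy"]*q[:,1]/q[:,2]+c["cy"]]
def render(name,x,y,yaw,z0,n):
    p,h=SH[name]; c,s=np.cos(yaw),np.sin(yaw); q=p@np.array([[c,s],[-s,c]])+[x,y]
    b=proj(np.c_[q,np.full(len(q),z0)],n); t=proj(np.c_[q,np.full(len(q),z0+h)],n)
    im=np.zeros((384*S,512*S),np.uint8); k=len(q)
    for poly in [b,t]+[np.array([b[i],b[(i+1)%k],t[(i+1)%k],t[i]]) for i in range(k)]:
        cv2.fillPoly(im,[np.round((poly*S+S/2-.5)*16).astype(np.int32)],1,shift=4)
    return cv2.resize(im.astype(np.float32),(512,384),interpolation=cv2.INTER_AREA)
def ray(px,n,z):
    c=CAL[n]; M=c["camera_from_world"]; d=M[:3,:3].T@np.array([(px[0]-c["cx"])/c["fx"],(px[1]-c["cy"])/c["fy"],1])
    o=-M[:3,:3].T@M[:3,3]; return (o+d*(z-o[2])/d[2])[:2]
def fit(name,masks,z0,guess=None,ignore={},yaws=None):
    g=guess if guess is not None else ray(masks["top"][1],"top",z0+SH[name][1])
    if yaws is None: yaws=[0] if len(SH[name][0])==40 else np.arange(0,2*np.pi if name=="corner_plate" else np.pi,np.pi/8)
    def cost(v):
        e=0
        for n,(m,_) in masks.items():
            r=render(name,v[0],v[1],v[2],z0,n); w=1-ignore.get(n,0)
            e+=(np.abs(r-m)*w).sum()/max((m*w).sum(),1)
        return e/len(masks)
    y0=min(yaws,key=lambda a:cost([*g,a])); 
    sx=np.array([[0,0,0],[.01,0,0],[0,.01,0],[0,0,.2]])+[*g,y0]
    if len(SH[name][0])==40:
        r=minimize(lambda v:cost([*v,0]),g,method="Nelder-Mead",options=dict(initial_simplex=sx[:3,:2],xatol=1e-4)); return [*r.x,0.],r.fun
    r=minimize(cost,sx[0],method="Nelder-Mead",options=dict(initial_simplex=sx,xatol=1e-4)); return list(r.x),r.fun
E
cat > m0.py <<'E'
from h import *
import pickle
top=cv2.imread("pics/top0.png")
for n in("scene","top"): bot.grab_frame(n)
MK={};res={}
for name in ["block","disc","corner_plate","slat","square_tray","long_tray","round_tray","screw_tin","tape_measure","glue_bottle"]:
    m={}
    for n in("scene","top"):
        r=bot.silhouettes(name,n); print(name,n,[(round(d["p"],2),np.round(d["position"]).tolist(),int(d["mask"].sum())) for d in r[:5]])
        m[n]=r
    MK[name]=m
pickle.dump(MK,open("mk.pkl","wb"))
E
python3 m0.py
```

```text
block scene [(0.91, [149.0, 224.0], 592), (0.8, [84.0, 258.0], 700), (0.73, [179.0, 260.0], 641)]
block top [(0.79, [343.0, 261.0], 230), (0.78, [382.0, 251.0], 247), (0.7, [339.0, 230.0], 193)]
disc scene [(0.84, [232.0, 181.0], 275)]
disc top [(0.79, [250.0, 230.0], 217)]
corner_plate scene [(0.74, [155.0, 241.0], 914)]
corner_plate top [(0.86, [334.0, 223.0], 551)]
slat scene [(0.79, [243.0, 180.0], 360)]
slat top [(0.92, [228.0, 228.0], 361), (0.66, [152.0, 171.0], 299)]
square_tray scene [(0.68, [311.0, 183.0], 1030)]
square_tray top [(0.91, [198.0, 178.0], 1464)]
long_tray scene [(0.9, [294.0, 148.0], 526)]
long_tray top [(0.95, [146.0, 229.0], 1108)]
round_tray scene [(0.93, [252.0, 235.0], 674)]
round_tray top [(0.91, [285.0, 178.0], 470)]
screw_tin scene [(0.2, [241.0, 180.0], 385)]
screw_tin top [(0.78, [150.0, 170.0], 268)]
tape_measure scene [(0.57, [242.0, 152.0], 338)]
tape_measure top [(0.63, [194.0, 260.0], 217)]
glue_bottle scene [(0.96, [333.0, 210.0], 975)]
glue_bottle top [(0.64, [242.0, 134.0], 330)]
```

```bash
cat > m1.py <<'E'
from h import *
import pickle
MK=pickle.load(open("mk.pkl","rb"))
pick=lambda name,i=0,j=0,cams=("scene","top"):{n:(MK[name][n][k]["mask"].astype(np.float32),MK[name][n][k]["position"]) for n,k in (("scene",i),("top",j)) if n in cams}
R={}
def go(name,m,z0,**k):
    v,f=fit(name,m,z0,**k); R[name]=(v,z0); o=[np.round(fit(name,{n:m[n]},z0,guess=v[:2],yaws=[v[2]],ignore=k.get("ignore",{}))[0],3).tolist() for n in m]
    print(name,np.round(v,4),round(f,3),o)
go("block",pick("block",0,2),.018)
go("disc",pick("disc"),.018)
dil=lambda im:cv2.dilate((im>.02).astype(np.float32),np.ones((3,3)))
ig=lambda t:{n:dil(render(t,*R[t][0],.018,n)) for n in("scene","top")}
go("corner_plate",pick("corner_plate"),0.,ignore=ig("block"),guess=R["block"][0][:2])
go("slat",pick("slat"),0.,ignore=ig("disc"))
for t in("square_tray","long_tray","round_tray","tape_measure","glue_bottle"): go(t,pick(t),0.)
go("screw_tin",pick("screw_tin",cams=("top",)),0.)
pickle.dump(R,open("R.pkl","wb"))
f=bot.grab_frame("top")[:,:,::-1]; f2=bot.grab_frame("scene")[:,:,::-1]
def ov(f,n,x0,y0,x1,y1,k):
    g=cv2.resize(f[y0:y1,x0:x1],None,fx=k,fy=k,interpolation=cv2.INTER_CUBIC)
    for t,(v,z) in R.items():
        m=cv2.resize((render(t,*v,z,n))[y0:y1,x0:x1],None,fx=k,fy=k)
        c,_=cv2.findContours((m>.5).astype(np.uint8),0,1); cv2.drawContours(g,c,-1,(0,255,0) if t not in("block","disc") else (255,0,255),1)
    return g
cv2.imwrite("pics/ov_top.png",ov(f,"top",115,110,375,290,3))
cv2.imwrite("pics/ov_sc.png",ov(f2,"scene",110,120,370,280,3))
E
python3 m1.py
```

```text
block [ 0.4569 -0.3191  0.2131] 0.134 [[0.455, -0.319, 0.127], [0.458, -0.319, 0.217]]
disc [ 0.4719 -0.0274  0.    ] 0.125 [[0.471, -0.027, 0.0], [0.474, -0.027, 0.0]]
corner_plate [ 0.4632 -0.3275  3.1196] 0.537 [[0.457, -0.329, 3.223], [0.468, -0.328, 3.11]]
slat [0.4685 0.0171 1.5706] 0.097 [[0.467, 0.017, 1.599], [0.469, 0.017, 1.582]]
square_tray [0.6519 0.1594 0.6863] 0.107 [[0.651, 0.16, 0.693], [0.652, 0.159, 0.687]]
long_tray [0.4737 0.3335 1.5904] 0.052 [[0.472, 0.335, 1.588], [0.474, 0.333, 1.594]]
round_tray [ 0.6558 -0.1493  0.    ] 0.062 [[0.655, -0.149, 0.0], [0.657, -0.15, 0.0]]
tape_measure [ 0.3606  0.1536 -0.3099] 0.27 [[0.359, 0.156, -0.325], [0.359, 0.153, -0.192]]
glue_bottle [0.7921 0.0076 0.    ] 0.166 [[0.788, 0.016, 0.0], [0.792, 0.008, 0.0]]
screw_tin [0.6859 0.3288 0.    ] 0.106 [[0.686, 0.329, 0.0]]
```

```bash
sed -i 's/guess=R\["block"\]\[0\]\[:2\])/guess=(.49,-.32),yaws=np.arange(-1.2,-.3,.1))/; s/k.get("ignore",{}))\[0\]/k.get("ignore",{}))[0]/' m1.py; python3 m1.py | grep -E "corner|block"
```

```text
block [ 0.4569 -0.3191  0.2131] 0.134 [[0.455, -0.319, 0.127], [0.458, -0.319, 0.217]]
corner_plate [ 0.4959 -0.3224 -0.8351] 0.091 [[0.495, -0.323, -0.814], [0.496, -0.322, -0.842]]
```

View pics/ov_top.png

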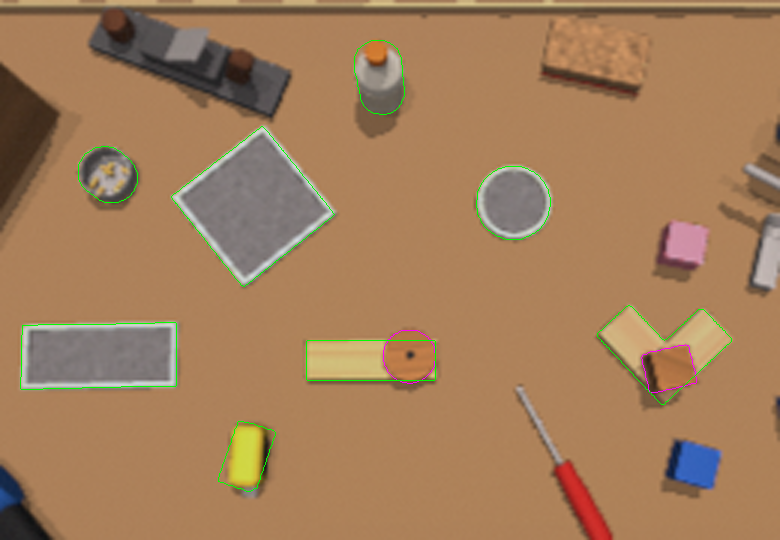

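View pics/ov_sc.png

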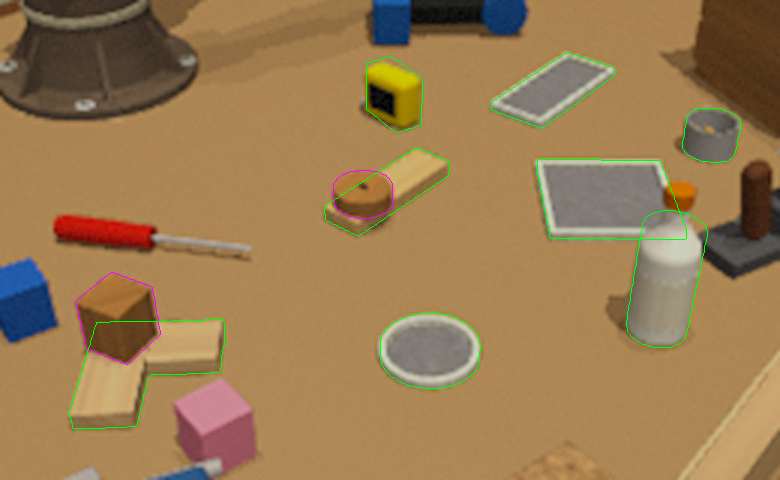

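The pictures show the fits lining up with the outlines. The brown block is on the L at overlay pixel (670,368), and the disc is on the slat at (410,356). I'm starting with the disc.

```bash
cat > go.py <<'E'
import sys
from h import *
def step(x,y,z,yaw):
    o=bot.get_obs(); p=o["ee_pos"]; r=o["orientation"]
    c,s,=np.cos(r[2]),np.sin(r[2]); d=np.array([x,y,z])-p
    rz=-np.degrees((np.radians(yaw)-r[2]+np.pi)%(2*np.pi)-np.pi)
    print("t%.1f at"%o["time_s"],np.round(p,4),"yaw %.1f j7 %.2f w %.4f"%(np.degrees(r[2]),o["joint_pos"][6],o["grip_width"]))
    print("dx %.1f dy %.1f dz %.1f rz %.1f"%((d[0]*c+d[1]*s)*1e3,(d[0]*s-d[1]*c)*1e3,-d[2]*1e3,rz))
if __name__=="__main__": step(*map(float,sys.argv[1:5]))
E
python3 go.py .472 -.0274 .12 90
```

```text
t1.4 at [0.143  0.6084 0.2268] yaw 166.8 j7 -0.08 w 0.0922
dx -465.8 dy -543.7 dz 106.8 rz 76.8
```

Units first: shifts go in shares of 1000 mm and turns go in shares of 360 degrees. So -544 mm / 1000 = -0.544, -466 mm / 1000 = -0.466, 77 degrees / 360 = 0.2139.

Call:
servo_tool:
  plan:
    - {"dx": -0.466,"dy": -0.544,"dz": 0.04,"rz": 0.2139,"hand": 1}
    - {"dx": -0.466,"dy": -0.544,"dz": 0.04,"rz": 0.2139}
    - {"dx": -0.466,"dy": -0.544,"dz": 0.04,"rz": 0.2139}
    - {"dx": -0.466,"dy": -0.544,"dz": 0.04,"rz": 0.2139}
    - {"dx": -0.466,"dy": -0.544,"dz": 0.04,"rz": 0.2139}
    - {"dx": -0.466,"dy": -0.544,"dz": 0.04,"rz": 0.2139}
    - {"dx": -0.466,"dy": -0.544,"dz": 0.04,"rz": 0.2139}
    - {"dx": -0.466,"dy": -0.544,"dz": 0.04,"rz": 0.2139}

```text
$.plan[0]: bad value
```

```bash
python3 go.py .472 -.0274 .12 90
```

```text
t1.4 at [0.143  0.6084 0.2268] yaw 166.8 j7 -0.08 w 0.0922
dx -465.8 dy -543.7 dz 106.8 rz 76.8
```

Scaled: -240 mm / 1000 = -0.24, -210 mm / 1000 = -0.21, 48 degrees / 360 = 0.1333.

Call:
servo_tool:
  plan:
    - {"dx": -0.026,"dy": -0.03,"rz": 0.0167}
    - {"dx": -0.052,"dy": -0.06,"rz": 0.0333}
    - {"dx": -0.078,"dy": -0.09,"rz": 0.05}
    - {"dx": -0.104,"dy": -0.12,"rz": 0.0667}
    - {"dx": -0.13,"dy": -0.15,"rz": 0.0833}
    - {"dx": -0.156,"dy": -0.18,"rz": 0.1}
    - {"dx": -0.182,"dy": -0.21,"rz": 0.1167}
    - {"dx": -0.208,"dy": -0.24,"rz": 0.1333}

```text
$.plan[0]: bad value
```

```bash
python3 go.py .472 -.0274 .12 90
```

```text
t1.4 at [0.143  0.6084 0.2268] yaw 166.8 j7 -0.08 w 0.0922
dx -465.8 dy -543.7 dz 106.8 rz 76.8
```

Scaled: -272 mm / 1000 = -0.272, -232 mm / 1000 = -0.232, 40 degrees / 360 = 0.1111.

Call:
servo_tool:
  plan:
    - {"dx": -0.232,"dy": -0.272,"dz": 0.02,"rx": 0,"ry": 0,"rz": 0.1111,"hand": 1}
    - {"dx": -0.232,"dy": -0.272,"dz": 0.02,"rx": 0,"ry": 0,"rz": 0.1111,"hand": 1}
    - {"dx": -0.232,"dy": -0.272,"dz": 0.02,"rx": 0,"ry": 0,"rz": 0.1111,"hand": 1}
    - {"dx": -0.232,"dy": -0.272,"dz": 0.02,"rx": 0,"ry": 0,"rz": 0.1111,"hand": 1}
    - {"dx": -0.232,"dy": -0.272,"dz": 0.02,"rx": 0,"ry": 0,"rz": 0.1111,"hand": 1}
    - {"dx": -0.232,"dy": -0.272,"dz": 0.02,"rx": 0,"ry": 0,"rz": 0.1111,"hand": 1}
    - {"dx": -0.232,"dy": -0.272,"dz": 0.02,"rx": 0,"ry": 0,"rz": 0.1111,"hand": 1}
    - {"dx": -0.232,"dy": -0.272,"dz": 0.02,"rx": 0,"ry": 0,"rz": 0.1111,"hand": 1}
  force: 25

```text
time_s: 2.07
ee_pos: [0.2958, 0.3108, 0.2083]
orientation: [3.141, -0.001, 2.212]
force: [0.7, 1.1, -1.0]
grip_width: 0.0918
gripper_force: 0.0
```

```bash
python3 go.py .472 -.0274 .12 90
```

```text
t2.1 at [0.2958 0.3108 0.2083] yaw 126.8 j7 -0.24 w 0.0918
dx -376.4 dy -61.2 dz 88.3 rz 36.8
```

Scaled: -374 mm / 1000 = -0.374, -61 mm / 1000 = -0.061, 37 degrees / 360 = 0.1028.

Call:
servo_tool:
  plan:
    - {"dx": -0.374,"dy": -0.061,"dz": 0.06,"rx": 0,"ry": 0,"rz": 0.1028,"hand": 1}
    - {"dx": -0.374,"dy": -0.061,"dz": 0.06,"rx": 0,"ry": 0,"rz": 0.1028,"hand": 1}
    - {"dx": -0.374,"dy": -0.061,"dz": 0.06,"rx": 0,"ry": 0,"rz": 0.1028,"hand": 1}
    - {"dx": -0.374,"dy": -0.061,"dz": 0.06,"rx": 0,"ry": 0,"rz": 0.1028,"hand": 1}
    - {"dx": -0.374,"dy": -0.061,"dz": 0.06,"rx": 0,"ry": 0,"rz": 0.1028,"hand": 1}
    - {"dx": -0.374,"dy": -0.061,"dz": 0.06,"rx": 0,"ry": 0,"rz": 0.1028,"hand": 1}
    - {"dx": -0.374,"dy": -0.061,"dz": 0.06,"rx": 0,"ry": 0,"rz": 0.1028,"hand": 1}
    - {"dx": -0.374,"dy": -0.061,"dz": 0.06,"rx": 0,"ry": 0,"rz": 0.1028,"hand": 1}

```text
time_s: 2.73
ee_pos: [0.4481, 0.0188, 0.1561]
orientation: [3.14, -0.001, 1.567]
force: [0.6, 0.8, 0.9]
grip_width: 0.0916
gripper_force: 0.0
```

```bash
python3 go.py .472 -.0274 .026 90
```

```text
t2.7 at [0.4481 0.0188 0.1561] yaw 89.8 j7 0.05 w 0.0916
dx -46.1 dy 24.0 dz 130.1 rz -0.2
```

Scaled: 60 mm / 1000 = 0.06, -40 mm / 1000 = -0.04.

Call:
servo_tool:
  plan:
    - {"dx": -0.04,"dy": 0.02,"dz": 0.06,"rx": 0,"ry": 0,"rz": 0,"hand": 1}
    - {"dx": -0.04,"dy": 0.02,"dz": 0.06,"rx": 0,"ry": 0,"rz": 0,"hand": 1}
    - {"dx": -0.04,"dy": 0.02,"dz": 0.06,"rx": 0,"ry": 0,"rz": 0,"hand": 1}
    - {"dx": -0.04,"dy": 0.02,"dz": 0.06,"rx": 0,"ry": 0,"rz": 0,"hand": 1}
    - {"dx": -0.04,"dy": 0.02,"dz": 0.06,"rx": 0,"ry": 0,"rz": 0,"hand": 1}

```text
time_s: 3.15
ee_pos: [0.4672, -0.0191, 0.0963]
orientation: [-3.141, -0.0, 1.567]
force: [0.1, 0.4, -0.1]
grip_width: 0.0914
gripper_force: 0.0
```

```bash
python3 go.py .472 -.0274 .026 90
```

```text
t3.1 at [ 0.4672 -0.0191  0.0963] yaw 89.8 j7 0.25 w 0.0914
dx -8.3 dy 4.9 dz 70.3 rz -0.2
```

Call:
servo_tool:
  plan:
    - {"dx": -0.008,"dy": 0.005,"dz": 0.03,"rx": 0,"ry": 0,"rz": 0,"hand": 1}
    - {"dx": -0.008,"dy": 0.005,"dz": 0.06,"rx": 0,"ry": 0,"rz": 0,"hand": 1}
    - {"dx": -0.008,"dy": 0.005,"dz": 0.07,"rx": 0,"ry": 0,"rz": 0,"hand": 1}
    - {"dx": -0.008,"dy": 0.005,"dz": 0.07,"rx": 0,"ry": 0,"rz": 0,"hand": 1}
    - {"dx": -0.008,"dy": 0.005,"dz": 0.07,"rx": 0,"ry": 0,"rz": 0,"hand": 1}

```text
time_s: 3.57
ee_pos: [0.4722, -0.0267, 0.0269]
orientation: [-3.142, -0.001, 1.568]
force: [0.7, 0.2, 0.2]
grip_width: 0.092
gripper_force: 0.0
```

Call:
servo_tool:
  plan:
    - {"dx": 0,"dy": 0,"dz": 0,"rx": 0,"ry": 0,"rz": 0,"hand": -1}
    - {"dx": 0,"dy": 0,"dz": 0,"rx": 0,"ry": 0,"rz": 0,"hand": -1}
    - {"dx": 0,"dy": 0,"dz": 0,"rx": 0,"ry": 0,"rz": 0,"hand": -1}
    - {"dx": 0,"dy": 0,"dz": 0,"rx": 0,"ry": 0,"rz": 0,"hand": -1}
    - {"dx": 0,"dy": 0,"dz": 0,"rx": 0,"ry": 0,"rz": 0,"hand": -1}
    - {"dx": 0,"dy": 0,"dz": 0,"rx": 0,"ry": 0,"rz": 0,"hand": -1}
  force: 25

```text
time_s: 4.07
ee_pos: [0.4724, -0.0275, 0.0263]
orientation: [3.141, -0.0, 1.567]
force: [-0.6, 0.2, 5.3]
grip_width: 0.0592
gripper_force: 25.0
```

```bash
python3 go.py .6558 -.1493 .026 90
```

```text
t4.1 at [ 0.4724 -0.0275  0.0263] yaw 89.8 j7 0.37 w 0.0592
dx -121.1 dy 183.9 dz 0.3 rz -0.2
```

Disc gripped at 59 mm. Next it goes to the round tray.

Scaled: 184 mm / 1000 = 0.184, -121 mm / 1000 = -0.121.

Call:
servo_tool:
  plan:
    - {"dx": 0,"dy": 0,"dz": -0.035,"rx": 0,"ry": 0,"rz": 0,"hand": -1}
    - {"dx": 0,"dy": 0,"dz": -0.06,"rx": 0,"ry": 0,"rz": 0,"hand": -1}
    - {"dx": -0.121,"dy": 0.184,"dz": -0.06,"rx": 0,"ry": 0,"rz": 0,"hand": -1}
    - {"dx": -0.121,"dy": 0.184,"dz": -0.06,"rx": 0,"ry": 0,"rz": 0,"hand": -1}
    - {"dx": -0.121,"dy": 0.184,"dz": -0.06,"rx": 0,"ry": 0,"rz": 0,"hand": -1}
    - {"dx": -0.121,"dy": 0.184,"dz": -0.06,"rx": 0,"ry": 0,"rz": 0,"hand": -1}
    - {"dx": -0.121,"dy": 0.184,"dz": -0.06,"rx": 0,"ry": 0,"rz": 0,"hand": -1}
    - {"dx": -0.121,"dy": 0.184,"dz": -0.06,"rx": 0,"ry": 0,"rz": 0,"hand": -1}

```text
time_s: 4.73
ee_pos: [0.6596, -0.154, 0.0861]
orientation: [3.139, 0.003, 1.565]
force: [0.0, 0.1, -0.1]
grip_width: 0.0591
gripper_force: 25.0
```

Call:
servo_tool:
  plan:
    - {"dx": 0,"dy": 0,"dz": 0,"rx": 0,"ry": 0,"rz": 0,"hand": -1}
    - {"dx": 0,"dy": 0,"dz": 0,"rx": 0,"ry": 0,"rz": 0,"hand": -1}
    - {"dx": 0,"dy": 0,"dz": 0,"rx": 0,"ry": 0,"rz": 0,"hand": -1}

```text
time_s: 4.98
ee_pos: [0.6544, -0.1483, 0.0854]
orientation: [-3.14, -0.001, 1.567]
force: [-0.7, 1.2, -0.5]
grip_width: 0.059
gripper_force: 25.0
```

```bash
python3 go.py .6558 -.1493 .0135 90
```

```text
t5.0 at [ 0.6544 -0.1483  0.0854] yaw 89.8 j7 0.47 w 0.0590
dx -1.0 dy 1.4 dz 71.9 rz -0.2
```

Scaled: 72 mm / 1000 = 0.072, 60 mm / 1000 = 0.06.

Call:
servo_tool:
  plan:
    - {"dx": -0.001,"dy": 0.001,"dz": 0.035,"rx": 0,"ry": 0,"rz": 0,"hand": -1}
    - {"dx": -0.001,"dy": 0.001,"dz": 0.06,"rx": 0,"ry": 0,"rz": 0,"hand": -1}
    - {"dx": -0.001,"dy": 0.001,"dz": 0.072,"rx": 0,"ry": 0,"rz": 0,"hand": -1}
    - {"dx": -0.001,"dy": 0.001,"dz": 0.072,"rx": 0,"ry": 0,"rz": 0,"hand": -1}
    - {"dx": -0.001,"dy": 0.001,"dz": 0.072,"rx": 0,"ry": 0,"rz": 0,"hand": -1}
    - {"dx": -0.001,"dy": 0.001,"dz": 0.072,"rx": 0,"ry": 0,"rz": 0,"hand": -1}

```text
time_s: 5.48
ee_pos: [0.657, -0.15, 0.0151]
orientation: [3.14, 0.0, 1.567]
force: [0.8, 0.7, -0.8]
grip_width: 0.0592
gripper_force: 25.0
```

Scaled: -90 mm / 1000 = -0.09, -70 mm / 1000 = -0.07.

Call:
servo_tool:
  plan:
    - {"dx": 0,"dy": 0,"dz": 0,"rx": 0,"ry": 0,"rz": 0,"hand": 1}
    - {"dx": 0,"dy": 0,"dz": 0,"rx": 0,"ry": 0,"rz": 0,"hand": 1}
    - {"dx": 0,"dy": 0,"dz": 0,"rx": 0,"ry": 0,"rz": 0,"hand": 1}
    - {"dx": 0,"dy": 0,"dz": 0,"rx": 0,"ry": 0,"rz": 0,"hand": 1}
    - {"dx": 0,"dy": 0,"dz": -0.035,"rx": 0,"ry": 0,"rz": 0,"hand": 1}
    - {"dx": 0,"dy": 0,"dz": -0.07,"rx": 0,"ry": 0,"rz": 0,"hand": 1}
    - {"dx": 0,"dy": 0,"dz": -0.09,"rx": 0,"ry": 0,"rz": 0,"hand": 1}
    - {"dx": 0,"dy": 0,"dz": -0.09,"rx": 0,"ry": 0,"rz": 0,"hand": 1}

```text
time_s: 6.15
ee_pos: [0.6595, -0.1516, 0.1094]
orientation: [3.134, 0.001, 1.567]
force: [0.9, -0.5, -0.3]
grip_width: 0.0921
gripper_force: 0.0
```

```bash
python3 go.py .4685 .0171 .08 90
```

```text
t6.2 at [ 0.6595 -0.1516  0.1094] yaw 89.8 j7 0.46 w 0.0921
dx 167.8 dy -191.7 dz 29.4 rz -0.2
```

Moving over the slat, then re-measuring the slat and disc from the top camera. The arm may partly hide them.

```bash
cat > m2.py <<'E'
from h import *
import sys
for n in("scene","top"): bot.grab_frame(n)
# args: name z0 x y [yaw]
a=sys.argv[1:]
for q in a:
    t,z0,x,y,yw=q.split(","); m={}
    for n in("scene","top"):
        r=bot.silhouettes(t,n); g=proj([[float(x),float(y),float(z0)]],n)[0]
        r=[d for d in r if np.hypot(*(np.array(d["position"])-g))<15]
        if r: m[n]=(r[0]["mask"].astype(np.float32),r[0]["position"])
    for k in [m]+[{n:m[n]} for n in m]:
        if k: v,f=fit(t,k,float(z0),guess=(float(x),float(y)),yaws=[float(yw)]); print(t,list(k),np.round(v,4),round(f,3))
E
python3 m2.py slat,0,.4685,.0171,1.57 disc,.004,.656,-.149,0 block,.018,.4569,-.319,.213
```

```text
slat ['scene'] [0.4671 0.0175 1.6579] 2.049
slat ['scene'] [0.4671 0.0175 1.6579] 2.049
disc ['scene'] [ 0.6558 -0.148   0.    ] 0.141
disc ['scene'] [ 0.6558 -0.148   0.    ] 0.141
block ['scene', 'top'] [ 0.4582 -0.3197  0.1858] 0.096
block ['scene'] [ 0.4566 -0.3192  0.1759] 0.096
block ['top'] [ 0.4585 -0.3197  0.171 ] 0.092
```

Scaled: -192 mm / 1000 = -0.192, 167 mm / 1000 = 0.167.

Call:
servo_tool:
  plan:
    - {"dx": 0.167,"dy": -0.192,"dz": 0.02,"rx": 0,"ry": 0,"rz": 0,"hand": 1}
    - {"dx": 0.167,"dy": -0.192,"dz": 0.02,"rx": 0,"ry": 0,"rz": 0,"hand": 1}
    - {"dx": 0.167,"dy": -0.192,"dz": 0.02,"rx": 0,"ry": 0,"rz": 0,"hand": 1}
    - {"dx": 0.167,"dy": -0.192,"dz": 0.02,"rx": 0,"ry": 0,"rz": 0,"hand": 1}
    - {"dx": 0.167,"dy": -0.192,"dz": 0.02,"rx": 0,"ry": 0,"rz": 0,"hand": 1}
    - {"dx": 0.167,"dy": -0.192,"dz": 0.02,"rx": 0,"ry": 0,"rz": 0,"hand": 1}
    - {"dx": 0.167,"dy": -0.192,"dz": 0.02,"rx": 0,"ry": 0,"rz": 0,"hand": 1}
    - {"dx": 0.167,"dy": -0.192,"dz": 0.02,"rx": 0,"ry": 0,"rz": 0,"hand": 1}

```text
time_s: 7.22
ee_pos: [0.4627, 0.0197, 0.0834]
orientation: [-3.139, -0.001, 1.571]
force: [0.2, -1.0, -0.1]
grip_width: 0.0917
gripper_force: 0.0
```

Call:
servo_tool:
  plan:
    - {"dx": 0,"dy": 0,"dz": 0,"rx": 0,"ry": 0,"rz": 0,"hand": 1}
    - {"dx": 0,"dy": 0,"dz": 0,"rx": 0,"ry": 0,"rz": 0,"hand": 1}

```text
time_s: 7.38
ee_pos: [0.4667, 0.0166, 0.0842]
orientation: [3.14, 0.001, 1.566]
force: [-0.3, 0.3, -0.8]
grip_width: 0.092
gripper_force: 0.0
```

```bash
python3 go.py .4685 .0171 .0085 90
```

```text
t7.4 at [0.4667 0.0166 0.0842] yaw 89.7 j7 0.20 w 0.0920
dx 0.5 dy 1.8 dz 75.7 rz -0.3
```

Scaled: 76 mm / 1000 = 0.076, 65 mm / 1000 = 0.065.

Call:
servo_tool:
  plan:
    - {"dx": 0,"dy": 0.002,"dz": 0.035,"rx": 0,"ry": 0,"rz": 0,"hand": 1}
    - {"dx": 0,"dy": 0.002,"dz": 0.065,"rx": 0,"ry": 0,"rz": 0,"hand": 1}
    - {"dx": 0,"dy": 0.002,"dz": 0.076,"rx": 0,"ry": 0,"rz": 0,"hand": 1}
    - {"dx": 0,"dy": 0.002,"dz": 0.076,"rx": 0,"ry": 0,"rz": 0,"hand": 1}
    - {"dx": 0,"dy": 0.002,"dz": 0.076,"rx": 0,"ry": 0,"rz": 0,"hand": 1}

```text
time_s: 7.8
ee_pos: [0.4679, 0.016, 0.0077]
orientation: [-3.141, 0.001, 1.565]
force: [-0.4, -0.0, 0.4]
grip_width: 0.0917
gripper_force: 0.0
```

Call:
servo_tool:
  plan:
    - {"dx": 0,"dy": 0,"dz": 0,"rx": 0,"ry": 0,"rz": 0,"hand": -1}
    - {"dx": 0,"dy": 0,"dz": 0,"rx": 0,"ry": 0,"rz": 0,"hand": -1}
    - {"dx": 0,"dy": 0,"dz": 0,"rx": 0,"ry": 0,"rz": 0,"hand": -1}
    - {"dx": 0,"dy": 0,"dz": 0,"rx": 0,"ry": 0,"rz": 0,"hand": -1}
    - {"dx": 0,"dy": 0,"dz": 0,"rx": 0,"ry": 0,"rz": 0,"hand": -1}
    - {"dx": 0,"dy": 0,"dz": 0,"rx": 0,"ry": 0,"rz": 0,"hand": -1}
    - {"dx": 0,"dy": 0,"dz": 0,"rx": 0,"ry": 0,"rz": 0,"hand": -1}
  force: 35

```text
time_s: 8.38
ee_pos: [0.4674, 0.0176, 0.0081]
orientation: [3.141, -0.0, 1.567]
force: [1.3, -0.2, -0.3]
grip_width: 0.0499
gripper_force: 0.0
```

Scaled: -100 mm / 1000 = -0.1, -70 mm / 1000 = -0.07.

Call:
servo_tool:
  plan:
    - {"dx": 0,"dy": 0,"dz": -0.035,"rx": 0,"ry": 0,"rz": 0,"hand": -1}
    - {"dx": 0,"dy": 0,"dz": -0.07,"rx": 0,"ry": 0,"rz": 0,"hand": -1}
    - {"dx": 0,"dy": 0,"dz": -0.1,"rx": 0,"ry": 0,"rz": 0,"hand": -1}
    - {"dx": 0,"dy": 0,"dz": -0.1,"rx": 0,"ry": 0,"rz": 0,"hand": -1}
    - {"dx": 0,"dy": 0,"dz": -0.1,"rx": 0,"ry": 0,"rz": 0,"hand": -1}

```text
time_s: 8.8
ee_pos: [0.4685, 0.0179, 0.1094]
orientation: [3.138, -0.001, 1.567]
force: [-1.0, 0.8, 0.8]
grip_width: 0.0166
gripper_force: 0.0
```

```bash
python3 go.py .4737 .3335 .11 91.1; python3 m2.py slat,.1,.4685,.0171,1.57
```

```text
t8.8 at [0.4685 0.0179 0.1094] yaw 89.8 j7 0.17 w 0.0166
dx 315.6 dy 4.1 dz -0.6 rz -1.3
```

The fingers had not closed fully before the lift, so the slat stayed behind. I'll open, step aside and look.

Scaled: -150 mm / 1000 = -0.15, -20 mm / 1000 = -0.02.

Call:
servo_tool:
  plan:
    - {"dx": -0.15,"dy": 0,"dz": -0.02,"rx": 0,"ry": 0,"rz": 0,"hand": 1}
    - {"dx": -0.15,"dy": 0,"dz": -0.02,"rx": 0,"ry": 0,"rz": 0,"hand": 1}
    - {"dx": -0.15,"dy": 0,"dz": -0.02,"rx": 0,"ry": 0,"rz": 0,"hand": 1}
    - {"dx": -0.15,"dy": 0,"dz": -0.02,"rx": 0,"ry": 0,"rz": 0,"hand": 1}
    - {"dx": -0.15,"dy": 0,"dz": -0.02,"rx": 0,"ry": 0,"rz": 0,"hand": 1}
    - {"dx": -0.15,"dy": 0,"dz": -0.02,"rx": 0,"ry": 0,"rz": 0,"hand": 1}
    - {"dx": -0.15,"dy": 0,"dz": -0.02,"rx": 0,"ry": 0,"rz": 0,"hand": 1}

```text
time_s: 9.58
ee_pos: [0.4661, -0.1319, 0.127]
orientation: [-3.14, -0.001, 1.567]
force: [-0.6, 0.4, -0.4]
grip_width: 0.0439
gripper_force: 0.0
```

```bash
python3 m2.py slat,0,.4685,.0171,1.57; python3 go.py .4685 .0171 .07 90; python3 - <<'E'
from h import *
f=bot.grab_frame("top")[110:290,115:375,::-1]; cv2.imwrite("pics/t2.png",cv2.resize(f,None,fx=3,fy=3,interpolation=cv2.INTER_CUBIC))
E
```

```text
slat ['scene', 'top'] [0.4657 0.0178 1.5691] 0.08
slat ['scene'] [0.4648 0.0214 1.5985] 0.107
slat ['top'] [0.466  0.0179 1.5688] 0.055
t9.8 at [ 0.4666 -0.1312  0.1275] yaw 89.9 j7 0.48 w 0.0600
dx 148.3 dy 1.6 dz 57.5 rz -0.1
```

View pics/t2.png

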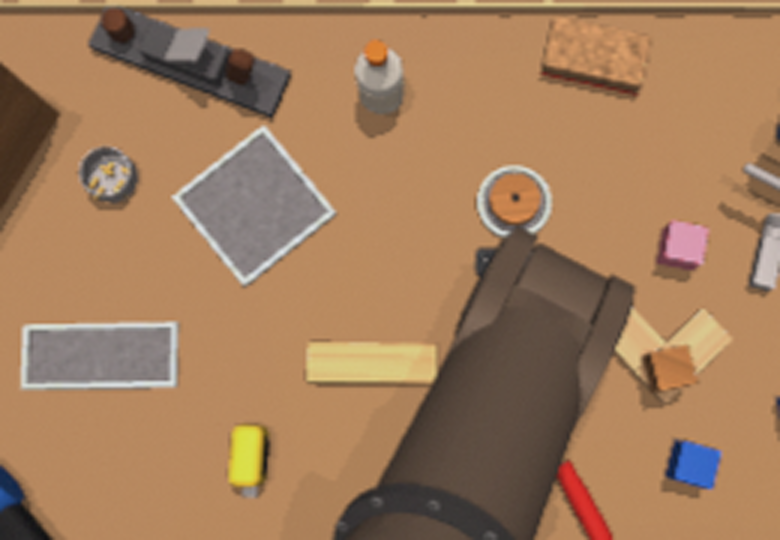

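The disc sits in the round tray (515,198). The slat (371,362) has moved only about 2 mm, so I'll retry.

Scaled: 149 mm / 1000 = 0.149, 50 mm / 1000 = 0.05.

Call:
servo_tool:
  plan:
    - {"dx": 0.149,"dy": 0,"dz": 0.05,"rx": 0,"ry": 0,"rz": 0,"hand": 1}
    - {"dx": 0.149,"dy": 0,"dz": 0.05,"rx": 0,"ry": 0,"rz": 0,"hand": 1}
    - {"dx": 0.149,"dy": 0,"dz": 0.05,"rx": 0,"ry": 0,"rz": 0,"hand": 1}
    - {"dx": 0.149,"dy": 0,"dz": 0.05,"rx": 0,"ry": 0,"rz": 0,"hand": 1}
    - {"dx": 0.149,"dy": 0,"dz": 0.05,"rx": 0,"ry": 0,"rz": 0,"hand": 1}
    - {"dx": 0.149,"dy": 0,"dz": 0.05,"rx": 0,"ry": 0,"rz": 0,"hand": 1}
    - {"dx": 0.149,"dy": 0,"dz": 0.05,"rx": 0,"ry": 0,"rz": 0,"hand": 1}

```text
time_s: 10.42
ee_pos: [0.4674, 0.0164, 0.0781]
orientation: [3.141, 0.0, 1.568]
force: [0.4, -0.2, 0.6]
grip_width: 0.0917
gripper_force: 0.0
```

```bash
python3 go.py .466 .0179 .0085 90
```

```text
t10.4 at [0.4674 0.0164 0.0781] yaw 89.8 j7 0.22 w 0.0917
dx 1.5 dy -1.4 dz 69.6 rz -0.2
```

Scaled: 70 mm / 1000 = 0.07, 60 mm / 1000 = 0.06.

Call:
servo_tool:
  plan:
    - {"dx": 0.001,"dy": -0.001,"dz": 0.035,"rx": 0,"ry": 0,"rz": 0,"hand": 1}
    - {"dx": 0.001,"dy": -0.001,"dz": 0.06,"rx": 0,"ry": 0,"rz": 0,"hand": 1}
    - {"dx": 0.001,"dy": -0.001,"dz": 0.07,"rx": 0,"ry": 0,"rz": 0,"hand": 1}
    - {"dx": 0.001,"dy": -0.001,"dz": 0.07,"rx": 0,"ry": 0,"rz": 0,"hand": 1}
    - {"dx": 0.001,"dy": -0.001,"dz": 0.07,"rx": 0,"ry": 0,"rz": 0,"hand": -1}
    - {"dx": 0.001,"dy": -0.001,"dz": 0.07,"rx": 0,"ry": 0,"rz": 0,"hand": -1}
    - {"dx": 0.001,"dy": -0.001,"dz": 0.07,"rx": 0,"ry": 0,"rz": 0,"hand": -1}
    - {"dx": 0.001,"dy": -0.001,"dz": 0.07,"rx": 0,"ry": 0,"rz": 0,"hand": -1}

```text
time_s: 11.08
ee_pos: [0.4672, 0.0175, 0.009]
orientation: [3.14, -0.0, 1.567]
force: [-0.6, -0.1, -0.0]
grip_width: 0.0693
gripper_force: 0.0
```

Call:
servo_tool:
  plan:
    - {"dx": 0,"dy": 0,"dz": 0,"rx": 0,"ry": 0,"rz": 0,"hand": -1}
    - {"dx": 0,"dy": 0,"dz": 0,"rx": 0,"ry": 0,"rz": 0,"hand": -1}
    - {"dx": 0,"dy": 0,"dz": 0,"rx": 0,"ry": 0,"rz": 0,"hand": -1}
    - {"dx": 0,"dy": 0,"dz": 0,"rx": 0,"ry": 0,"rz": 0,"hand": -1}
    - {"dx": 0,"dy": 0,"dz": 0,"rx": 0,"ry": 0,"rz": 0,"hand": -1}
    - {"dx": 0,"dy": 0,"dz": 0,"rx": 0,"ry": 0,"rz": 0,"hand": -1}
    - {"dx": 0,"dy": 0,"dz": 0,"rx": 0,"ry": 0,"rz": 0,"hand": -1}

```text
time_s: 11.67
ee_pos: [0.4663, 0.0176, 0.0081]
orientation: [-3.142, -0.0, 1.567]
force: [-0.8, 1.7, 6.3]
grip_width: 0.0457
gripper_force: 35.0
```

```bash
python3 go.py .4737 .3325 .09 91.1
```

```text
t11.7 at [0.4663 0.0176 0.0081] yaw 89.8 j7 0.33 w 0.0457
dx 315.0 dy 6.1 dz -81.9 rz -1.3
```

Scaled: 240 mm / 1000 = 0.24, 200 mm / 1000 = 0.2, -1 degrees / 360 = -0.0028.

Call:
servo_tool:
  plan:
    - {"dx": 0,"dy": 0,"dz": -0.04,"rx": 0,"ry": 0,"rz": 0,"hand": -1}
    - {"dx": 0,"dy": 0,"dz": -0.075,"rx": 0,"ry": 0,"rz": 0,"hand": -1}
    - {"dx": 0.04,"dy": 0.001,"dz": -0.09,"rx": 0,"ry": 0,"rz": 0,"hand": -1}
    - {"dx": 0.08,"dy": 0.002,"dz": -0.09,"rx": 0,"ry": 0,"rz": 0,"hand": -1}
    - {"dx": 0.12,"dy": 0.003,"dz": -0.09,"rx": 0,"ry": 0,"rz": 0,"hand": -1}
    - {"dx": 0.16,"dy": 0.004,"dz": -0.09,"rx": 0,"ry": 0,"rz": 0,"hand": -1}
    - {"dx": 0.2,"dy": 0.005,"dz": -0.09,"rx": 0,"ry": 0,"rz": -0.0028,"hand": -1}
    - {"dx": 0.24,"dy": 0.006,"dz": -0.09,"rx": 0,"ry": 0,"rz": -0.0028,"hand": -1}

```text
time_s: 12.33
ee_pos: [0.4728, 0.2594, 0.0979]
orientation: [-3.142, -0.0, 1.585]
force: [1.5, 0.3, -0.5]
grip_width: 0.0455
gripper_force: 35.0
```

Scaled: 75 mm / 1000 = 0.075, 40 mm / 1000 = 0.04.

Call:
servo_tool:
  plan:
    - {"dx": 0.04,"dy": 0,"dz": 0,"rx": 0,"ry": 0,"rz": 0,"hand": -1}
    - {"dx": 0.075,"dy": 0,"dz": 0,"rx": 0,"ry": 0,"rz": 0,"hand": -1}
    - {"dx": 0.075,"dy": 0,"dz": 0,"rx": 0,"ry": 0,"rz": 0,"hand": -1}
    - {"dx": 0.075,"dy": 0,"dz": 0,"rx": 0,"ry": 0,"rz": 0,"hand": -1}
    - {"dx": 0.075,"dy": 0,"dz": 0,"rx": 0,"ry": 0,"rz": 0,"hand": -1}

```text
time_s: 12.75
ee_pos: [0.4721, 0.3315, 0.0976]
orientation: [-3.141, 0.001, 1.584]
force: [0.4, -1.4, -1.1]
grip_width: 0.0457
gripper_force: 35.0
```

```bash
python3 go.py .4737 .3325 .0135 91.1
```

```text
t12.8 at [0.4721 0.3315 0.0976] yaw 90.8 j7 -0.33 w 0.0457
dx 1.0 dy 1.6 dz 84.1 rz -0.3
```

Scaled: 84 mm / 1000 = 0.084, 65 mm / 1000 = 0.065.

Call:
servo_tool:
  plan:
    - {"dx": 0.001,"dy": 0.001,"dz": 0.035,"rx": 0,"ry": 0,"rz": 0,"hand": -1}
    - {"dx": 0.001,"dy": 0.001,"dz": 0.065,"rx": 0,"ry": 0,"rz": 0,"hand": -1}
    - {"dx": 0.001,"dy": 0.001,"dz": 0.084,"rx": 0,"ry": 0,"rz": 0,"hand": -1}
    - {"dx": 0.001,"dy": 0.001,"dz": 0.084,"rx": 0,"ry": 0,"rz": 0,"hand": -1}
    - {"dx": 0.001,"dy": 0.001,"dz": 0.084,"rx": 0,"ry": 0,"rz": 0,"hand": -1}
    - {"dx": 0.001,"dy": 0.001,"dz": 0.084,"rx": 0,"ry": 0,"rz": 0,"hand": -1}

```text
time_s: 13.25
ee_pos: [0.4739, 0.3321, 0.0146]
orientation: [3.141, 0.0, 1.582]
force: [0.4, 0.3, -0.7]
grip_width: 0.0455
gripper_force: 35.0
```

Scaled: -100 mm / 1000 = -0.1, -70 mm / 1000 = -0.07.

Call:
servo_tool:
  plan:
    - {"dx": 0,"dy": 0,"dz": 0,"rx": 0,"ry": 0,"rz": 0,"hand": 1}
    - {"dx": 0,"dy": 0,"dz": 0,"rx": 0,"ry": 0,"rz": 0,"hand": 1}
    - {"dx": 0,"dy": 0,"dz": 0,"rx": 0,"ry": 0,"rz": 0,"hand": 1}
    - {"dx": 0,"dy": 0,"dz": 0,"rx": 0,"ry": 0,"rz": 0,"hand": 1}
    - {"dx": 0,"dy": 0,"dz": 0,"rx": 0,"ry": 0,"rz": 0,"hand": 1}
    - {"dx": 0,"dy": 0,"dz": -0.035,"rx": 0,"ry": 0,"rz": 0,"hand": 1}
    - {"dx": 0,"dy": 0,"dz": -0.07,"rx": 0,"ry": 0,"rz": 0,"hand": 1}
    - {"dx": 0,"dy": 0,"dz": -0.1,"rx": 0,"ry": 0,"rz": 0,"hand": 1}

```text
time_s: 13.92
ee_pos: [0.4733, 0.3331, 0.1156]
orientation: [-3.142, 0.001, 1.584]
force: [0.3, 1.0, 0.3]
grip_width: 0.0909
gripper_force: 0.0
```

```bash
python3 go.py .4575 -.3195 .15 90
```

```text
t13.9 at [0.4733 0.3331 0.1156] yaw 90.8 j7 -0.34 w 0.0909
dx -652.3 dy -24.4 dz -34.4 rz 0.8
```

Scaled: -328 mm / 1000 = -0.328, -287 mm / 1000 = -0.287, 40 degrees / 360 = 0.1111.

Call:
servo_tool:
  plan:
    - {"dx": -0.041,"dy": -0.002,"dz": -0.01,"rx": 0,"ry": 0,"rz": 0.0139,"hand": 1}
    - {"dx": -0.082,"dy": -0.004,"dz": -0.01,"rx": 0,"ry": 0,"rz": 0.0278,"hand": 1}
    - {"dx": -0.123,"dy": -0.006,"dz": -0.01,"rx": 0,"ry": 0,"rz": 0.0417,"hand": 1}
    - {"dx": -0.164,"dy": -0.008,"dz": -0.02,"rx": 0,"ry": 0,"rz": 0.0556,"hand": 1}
    - {"dx": -0.205,"dy": -0.01,"dz": -0.02,"rx": 0,"ry": 0,"rz": 0.0694,"hand": 1}
    - {"dx": -0.246,"dy": -0.012,"dz": -0.02,"rx": 0,"ry": 0,"rz": 0.0833,"hand": 1}
    - {"dx": -0.287,"dy": -0.014,"dz": -0.02,"rx": 0,"ry": 0,"rz": 0.0972,"hand": 1}
    - {"dx": -0.328,"dy": -0.016,"dz": -0.02,"rx": 0,"ry": 0,"rz": 0.1111,"hand": 1}

```text
time_s: 14.58
ee_pos: [0.4613, 0.0036, 0.1343]
orientation: [3.142, -0.001, 0.882]
force: [1.3, 0.6, 0.8]
grip_width: 0.0914
gripper_force: 0.0
```

```bash
python3 m2.py slat,.004,.4737,.3325,1.59; python3 go.py .4575 -.3195 .12 10.7
```

```text
slat ['scene', 'top'] [0.4753 0.3328 1.5747] 0.076
slat ['scene'] [0.4735 0.3325 1.5697] 0.087
slat ['top'] [0.4752 0.332  1.5725] 0.036
t14.8 at [0.4617 0.0043 0.1342] yaw 50.6 j7 -0.39 w 0.0919
dx -253.0 dy 202.2 dz 14.2 rz 39.9
```

Scaled: -253 mm / 1000 = -0.253, 202 mm / 1000 = 0.202, 40 degrees / 360 = 0.1111.

Call:
servo_tool:
  plan:
    - {"dx": -0.253,"dy": 0.202,"dz": 0.014,"rx": 0,"ry": 0,"rz": 0.1111,"hand": 1}
    - {"dx": -0.253,"dy": 0.202,"dz": 0.014,"rx": 0,"ry": 0,"rz": 0.1111,"hand": 1}
    - {"dx": -0.253,"dy": 0.202,"dz": 0.014,"rx": 0,"ry": 0,"rz": 0.1111,"hand": 1}
    - {"dx": -0.253,"dy": 0.202,"dz": 0.014,"rx": 0,"ry": 0,"rz": 0.1111,"hand": 1}
    - {"dx": -0.253,"dy": 0.202,"dz": 0.014,"rx": 0,"ry": 0,"rz": 0.1111,"hand": 1}
    - {"dx": -0.253,"dy": 0.202,"dz": 0.014,"rx": 0,"ry": 0,"rz": 0.1111,"hand": 1}
    - {"dx": -0.253,"dy": 0.202,"dz": 0.014,"rx": 0,"ry": 0,"rz": 0.1111,"hand": 1}
    - {"dx": -0.253,"dy": 0.202,"dz": 0.014,"rx": 0,"ry": 0,"rz": 0.1111,"hand": 1}

```text
time_s: 15.45
ee_pos: [0.4589, -0.3202, 0.1196]
orientation: [3.141, 0.0, 0.19]
force: [0.2, -0.5, -0.1]
grip_width: 0.0921
gripper_force: 0.0
```

Call:
servo_tool:
  plan:
    - {"dx": 0,"dy": 0,"dz": 0,"rx": 0,"ry": 0,"rz": 0,"hand": 1}
    - {"dx": 0,"dy": 0,"dz": 0,"rx": 0,"ry": 0,"rz": 0,"hand": 1}
    - {"dx": 0,"dy": 0,"dz": 0,"rx": 0,"ry": 0,"rz": 0,"hand": 1}

```text
time_s: 15.7
ee_pos: [0.459, -0.3166, 0.1194]
orientation: [-3.14, 0.0, 0.19]
force: [0.8, 0.2, -0.6]
grip_width: 0.0918
gripper_force: 0.0
```

```bash
python3 go.py .4575 -.3195 .042 10.7
```

```text
t15.7 at [ 0.459  -0.3166  0.1194] yaw 10.9 j7 -0.29 w 0.0918
dx -2.0 dy 2.5 dz 77.4 rz 0.2
```

Scaled: 77 mm / 1000 = 0.077, 65 mm / 1000 = 0.065.

Call:
servo_tool:
  plan:
    - {"dx": -0.002,"dy": 0.002,"dz": 0.035,"rx": 0,"ry": 0,"rz": 0,"hand": 1}
    - {"dx": -0.002,"dy": 0.002,"dz": 0.065,"rx": 0,"ry": 0,"rz": 0,"hand": 1}
    - {"dx": -0.002,"dy": 0.002,"dz": 0.077,"rx": 0,"ry": 0,"rz": 0,"hand": 1}
    - {"dx": -0.002,"dy": 0.002,"dz": 0.077,"rx": 0,"ry": 0,"rz": 0,"hand": 1}
    - {"dx": -0.002,"dy": 0.002,"dz": 0.077,"rx": 0,"ry": 0,"rz": 0,"hand": -1}
    - {"dx": -0.002,"dy": 0.002,"dz": 0.077,"rx": 0,"ry": 0,"rz": 0,"hand": -1}
    - {"dx": -0.002,"dy": 0.002,"dz": 0.077,"rx": 0,"ry": 0,"rz": 0,"hand": -1}
    - {"dx": -0.002,"dy": 0.002,"dz": 0.077,"rx": 0,"ry": 0,"rz": 0,"hand": -1}
  force: 20

```text
time_s: 16.37
ee_pos: [0.4574, -0.3211, 0.0442]
orientation: [3.14, -0.002, 0.188]
force: [-0.1, -0.4, 0.1]
grip_width: 0.0697
gripper_force: 0.0
```

Call:
servo_tool:
  plan:
    - {"dx": 0,"dy": 0,"dz": 0,"rx": 0,"ry": 0,"rz": 0,"hand": -1}
    - {"dx": 0,"dy": 0,"dz": 0,"rx": 0,"ry": 0,"rz": 0,"hand": -1}
    - {"dx": 0,"dy": 0,"dz": 0,"rx": 0,"ry": 0,"rz": 0,"hand": -1}
    - {"dx": 0,"dy": 0,"dz": 0,"rx": 0,"ry": 0,"rz": 0,"hand": -1}
    - {"dx": 0,"dy": 0,"dz": 0,"rx": 0,"ry": 0,"rz": 0,"hand": -1}
    - {"dx": 0,"dy": 0,"dz": 0,"rx": 0,"ry": 0,"rz": 0,"hand": -1}
    - {"dx": 0,"dy": 0,"dz": 0,"rx": 0,"ry": 0,"rz": 0,"hand": -1}
    - {"dx": 0,"dy": 0,"dz": 0,"rx": 0,"ry": 0,"rz": 0,"hand": -1}

```text
time_s: 17.03
ee_pos: [0.4566, -0.3208, 0.0431]
orientation: [-3.141, -0.0, 0.188]
force: [-0.2, 1.7, 4.8]
grip_width: 0.0444
gripper_force: 19.8
```

```bash
python3 go.py .57 0 .11 39.3
```

```text
t17.0 at [ 0.4566 -0.3208  0.0431] yaw 10.8 j7 -0.19 w 0.0444
dx 171.3 dy -294.0 dz -66.9 rz -28.5
```

Scaled: -206 mm / 1000 = -0.206, -172 mm / 1000 = -0.172, -28 degrees / 360 = -0.0778.

Call:
servo_tool:
  plan:
    - {"dx": 0,"dy": 0,"dz": -0.035,"rx": 0,"ry": 0,"rz": 0,"hand": -1}
    - {"dx": 0,"dy": 0,"dz": -0.065,"rx": 0,"ry": 0,"rz": 0,"hand": -1}
    - {"dx": 0.02,"dy": -0.035,"dz": -0.067,"rx": 0,"ry": 0,"rz": -0.0139,"hand": -1}
    - {"dx": 0.04,"dy": -0.069,"dz": -0.067,"rx": 0,"ry": 0,"rz": -0.0278,"hand": -1}
    - {"dx": 0.06,"dy": -0.103,"dz": -0.067,"rx": 0,"ry": 0,"rz": -0.0417,"hand": -1}
    - {"dx": 0.08,"dy": -0.137,"dz": -0.067,"rx": 0,"ry": 0,"rz": -0.0556,"hand": -1}
    - {"dx": 0.1,"dy": -0.172,"dz": -0.067,"rx": 0,"ry": 0,"rz": -0.0694,"hand": -1}
    - {"dx": 0.12,"dy": -0.206,"dz": -0.067,"rx": 0,"ry": 0,"rz": -0.0778,"hand": -1}

```text
time_s: 17.7
ee_pos: [0.5361, -0.094, 0.1099]
orientation: [-3.141, -0.0, 0.681]
force: [0.4, -0.1, -0.5]
grip_width: 0.0438
gripper_force: 19.8
```

```bash
python3 go.py .57 0 .11 39.3
```

```text
t17.7 at [ 0.5361 -0.094   0.1099] yaw 39.0 j7 -0.30 w 0.0438
dx 85.5 dy -51.7 dz -0.1 rz -0.3
```

Scaled: 85 mm / 1000 = 0.085, 84 mm / 1000 = 0.084.

Call:
servo_tool:
  plan:
    - {"dx": 0.035,"dy": -0.021,"dz": 0,"rx": 0,"ry": 0,"rz": 0,"hand": -1}
    - {"dx": 0.07,"dy": -0.042,"dz": 0,"rx": 0,"ry": 0,"rz": 0,"hand": -1}
    - {"dx": 0.085,"dy": -0.052,"dz": 0,"rx": 0,"ry": 0,"rz": 0,"hand": -1}
    - {"dx": 0.085,"dy": -0.052,"dz": 0.03,"rx": 0,"ry": 0,"rz": 0,"hand": -1}
    - {"dx": 0.085,"dy": -0.052,"dz": 0.06,"rx": 0,"ry": 0,"rz": 0,"hand": -1}
    - {"dx": 0.085,"dy": -0.052,"dz": 0.078,"rx": 0,"ry": 0,"rz": 0,"hand": -1}
    - {"dx": 0.085,"dy": -0.052,"dz": 0.082,"rx": 0,"ry": 0,"rz": 0,"hand": -1}
    - {"dx": 0.085,"dy": -0.052,"dz": 0.084,"rx": 0,"ry": 0,"rz": 0,"hand": -1}

```text
time_s: 18.37
ee_pos: [0.5684, -0.0022, 0.0251]
orientation: [-3.14, 0.002, 0.677]
force: [-1.8, 1.1, 5.1]
grip_width: 0.0441
gripper_force: 19.9
```

Call:
servo_tool:
  plan:
    - {"dx": 0,"dy": 0,"dz": 0,"rx": 0,"ry": 0,"rz": 0,"hand": -1}
    - {"dx": 0,"dy": 0,"dz": 0,"rx": 0,"ry": 0,"rz": 0,"hand": -1}
    - {"dx": 0,"dy": 0,"dz": 0,"rx": 0,"ry": 0,"rz": 0,"hand": -1}

```text
time_s: 18.62
ee_pos: [0.5704, -0.0026, 0.0267]
orientation: [3.141, -0.001, 0.676]
force: [0.1, -0.0, -1.5]
grip_width: 0.044
gripper_force: 19.8
```

```bash
python3 go.py .57 0 .0255 39.3
```

```text
t18.6 at [ 0.5704 -0.0026  0.0267] yaw 38.8 j7 -0.37 w 0.0440
dx 1.3 dy -2.2 dz 1.2 rz -0.5
```

Call:
servo_tool:
  plan:
    - {"dx": 0,"dy": 0,"dz": 0,"rx": 0,"ry": 0,"rz": 0,"hand": 1}
    - {"dx": 0,"dy": 0,"dz": 0,"rx": 0,"ry": 0,"rz": 0,"hand": 1}
    - {"dx": 0,"dy": 0,"dz": 0,"rx": 0,"ry": 0,"rz": 0,"hand": 1}
    - {"dx": 0,"dy": 0,"dz": 0,"rx": 0,"ry": 0,"rz": 0,"hand": 1}
    - {"dx": 0,"dy": 0,"dz": 0,"rx": 0,"ry": 0,"rz": 0,"hand": 1}
    - {"dx": 0,"dy": 0,"dz": -0.035,"rx": 0,"ry": 0,"rz": 0,"hand": 1}
    - {"dx": 0,"dy": 0,"dz": -0.07,"rx": 0,"ry": 0,"rz": 0,"hand": 1}
    - {"dx": 0,"dy": 0,"dz": -0.09,"rx": 0,"ry": 0,"rz": 0,"hand": 1}

```text
time_s: 19.28
ee_pos: [0.5705, -0.003, 0.1187]
orientation: [3.14, -0.001, 0.676]
force: [1.7, 0.7, -0.6]
grip_width: 0.0901
gripper_force: 0.0
```

```bash
python3 m2.py corner_plate,0,.4959,-.3224,-.835; python3 - <<'E'
import numpy as np
x,y,w=.4959,-.3224,-.835
p=np.array([-.030,.012]);c,s=np.cos(w),np.sin(w)
print(x+c*p[0]-s*p[1],y+s*p[0]+c*p[1],np.degrees(w)+90)
E
python3 go.py .485 -.292 .10 42.2
```

```text
corner_plate ['scene', 'top'] [ 0.4964 -0.3223 -0.8198] 0.076
corner_plate ['scene'] [ 0.4952 -0.3215 -0.8061] 0.08
corner_plate ['top'] [ 0.4967 -0.3228 -0.8202] 0.063
0.48466022766093475 -0.29210697245625683 42.15802410657626
t19.5 at [ 0.5698 -0.0019  0.1162] yaw 38.8 j7 -0.47 w 0.0917
dx -247.9 dy 172.9 dz 16.2 rz -3.4
```

Scaled: -248 mm / 1000 = -0.248, 173 mm / 1000 = 0.173, -4 degrees / 360 = -0.0111.

Call:
servo_tool:
  plan:
    - {"dx": -0.248,"dy": 0.173,"dz": 0.01,"rx": 0,"ry": 0,"rz": -0.0111,"hand": 1}
    - {"dx": -0.248,"dy": 0.173,"dz": 0.01,"rx": 0,"ry": 0,"rz": -0.0111,"hand": 1}
    - {"dx": -0.248,"dy": 0.173,"dz": 0.01,"rx": 0,"ry": 0,"rz": -0.0111,"hand": 1}
    - {"dx": -0.248,"dy": 0.173,"dz": 0.01,"rx": 0,"ry": 0,"rz": -0.0111,"hand": 1}
    - {"dx": -0.248,"dy": 0.173,"dz": 0.01,"rx": 0,"ry": 0,"rz": -0.0111,"hand": 1}
    - {"dx": -0.248,"dy": 0.173,"dz": 0.01,"rx": 0,"ry": 0,"rz": -0.0111,"hand": 1}
    - {"dx": -0.248,"dy": 0.173,"dz": 0.01,"rx": 0,"ry": 0,"rz": -0.0111,"hand": 1}
    - {"dx": -0.248,"dy": 0.173,"dz": 0.01,"rx": 0,"ry": 0,"rz": -0.0111,"hand": 1}

```text
time_s: 20.15
ee_pos: [0.4805, -0.2995, 0.1054]
orientation: [3.14, 0.004, 0.739]
force: [-0.3, -0.3, 0.8]
grip_width: 0.0925
gripper_force: 0.0
```

Call:
servo_tool:
  plan:
    - {"dx": 0,"dy": 0,"dz": 0,"rx": 0,"ry": 0,"rz": 0,"hand": 1}
    - {"dx": 0,"dy": 0,"dz": 0,"rx": 0,"ry": 0,"rz": 0,"hand": 1}
    - {"dx": 0,"dy": 0,"dz": 0,"rx": 0,"ry": 0,"rz": 0,"hand": 1}

```text
time_s: 20.4
ee_pos: [0.4848, -0.2906, 0.105]
orientation: [-3.139, -0.0, 0.748]
force: [0.8, 1.0, -0.1]
grip_width: 0.0915
gripper_force: 0.0
```

```bash
python3 go.py .4847 -.2922 .0085 43
```

```text
t20.4 at [ 0.4848 -0.2906  0.105 ] yaw 42.9 j7 0.12 w 0.0915
dx -1.2 dy 1.0 dz 96.5 rz -0.1
```

Scaled: 97 mm / 1000 = 0.097, 90 mm / 1000 = 0.09.

Call:
servo_tool:
  plan:
    - {"dx": -0.001,"dy": 0.001,"dz": 0.038,"rx": 0,"ry": 0,"rz": 0,"hand": 1}
    - {"dx": -0.001,"dy": 0.001,"dz": 0.07,"rx": 0,"ry": 0,"rz": 0,"hand": 1}
    - {"dx": -0.001,"dy": 0.001,"dz": 0.09,"rx": 0,"ry": 0,"rz": 0,"hand": 1}
    - {"dx": -0.001,"dy": 0.001,"dz": 0.097,"rx": 0,"ry": 0,"rz": 0,"hand": 1}
    - {"dx": -0.001,"dy": 0.001,"dz": 0.097,"rx": 0,"ry": 0,"rz": 0,"hand": 1}
    - {"dx": -0.001,"dy": 0.001,"dz": 0.097,"rx": 0,"ry": 0,"rz": 0,"hand": -1}
    - {"dx": -0.001,"dy": 0.001,"dz": 0.097,"rx": 0,"ry": 0,"rz": 0,"hand": -1}
    - {"dx": -0.001,"dy": 0.001,"dz": 0.097,"rx": 0,"ry": 0,"rz": 0,"hand": -1}
  force: 45

```text
time_s: 21.07
ee_pos: [0.4857, -0.2941, 0.0103]
orientation: [3.14, -0.001, 0.747]
force: [0.7, 0.7, 0.3]
grip_width: 0.0764
gripper_force: 0.0
```

Call:
servo_tool:
  plan:
    - {"dx": 0,"dy": 0,"dz": 0,"rx": 0,"ry": 0,"rz": 0,"hand": -1}
    - {"dx": 0,"dy": 0,"dz": 0,"rx": 0,"ry": 0,"rz": 0,"hand": -1}
    - {"dx": 0,"dy": 0,"dz": 0,"rx": 0,"ry": 0,"rz": 0,"hand": -1}
    - {"dx": 0,"dy": 0,"dz": 0,"rx": 0,"ry": 0,"rz": 0,"hand": -1}
    - {"dx": 0,"dy": 0,"dz": 0,"rx": 0,"ry": 0,"rz": 0,"hand": -1}
    - {"dx": 0,"dy": 0,"dz": 0,"rx": 0,"ry": 0,"rz": 0,"hand": -1}
    - {"dx": 0,"dy": 0,"dz": 0,"rx": 0,"ry": 0,"rz": 0,"hand": -1}
    - {"dx": 0,"dy": 0,"dz": 0,"rx": 0,"ry": 0,"rz": 0,"hand": -1}

```text
time_s: 21.73
ee_pos: [0.4847, -0.2938, 0.0092]
orientation: [3.142, -0.0, 0.746]
force: [-0.3, 1.2, 5.4]
grip_width: 0.0495
gripper_force: 45.0
```

```bash
python3 - <<'E'
import numpy as np
x,y,w=.6519,.1594,.6863-np.pi/2
p=np.array([-.030,.012]);c,s=np.cos(w),np.sin(w)
X,Y,W=x+c*p[0]-s*p[1],y+s*p[0]+c*p[1],np.degrees(w)+90
print(X,Y,W)
from go import step
step(X,Y,.13,W)
E
```

```text
0.642172774374733 0.19021202819736388 39.322093479828396
t21.7 at [ 0.4847 -0.2938  0.0092] yaw 42.8 j7 0.22 w 0.0495
dx 444.2 dy -248.5 dz -120.8 rz 3.4
```

Scaled: 148 mm / 1000 = 0.148, -120 mm / 1000 = -0.12, 3.5 degrees / 360 = 0.0097.

Call:
servo_tool:
  plan:
    - {"dx": 0,"dy": 0,"dz": -0.03,"rx": 0,"ry": 0,"rz": 0,"hand": -1}
    - {"dx": 0,"dy": 0,"dz": -0.065,"rx": 0,"ry": 0,"rz": 0,"hand": -1}
    - {"dx": 0,"dy": 0,"dz": -0.1,"rx": 0,"ry": 0,"rz": 0,"hand": -1}
    - {"dx": 0.02,"dy": -0.011,"dz": -0.12,"rx": 0,"ry": 0,"rz": 0,"hand": -1}
    - {"dx": 0.05,"dy": -0.028,"dz": -0.12,"rx": 0,"ry": 0,"rz": 0.0028,"hand": -1}
    - {"dx": 0.084,"dy": -0.047,"dz": -0.12,"rx": 0,"ry": 0,"rz": 0.0056,"hand": -1}
    - {"dx": 0.116,"dy": -0.065,"dz": -0.12,"rx": 0,"ry": 0,"rz": 0.0083,"hand": -1}
    - {"dx": 0.148,"dy": -0.083,"dz": -0.12,"rx": 0,"ry": 0,"rz": 0.0097,"hand": -1}

```text
time_s: 22.4
ee_pos: [0.537, -0.1306, 0.1289]
orientation: [-3.141, -0.0, 0.684]
force: [1.0, -0.9, -1.3]
grip_width: 0.0493
gripper_force: 45.0
```

```bash
python3 go.py .6422 .1902 .13 39.3
```

```text
t22.4 at [ 0.537  -0.1306  0.1289] yaw 39.2 j7 -0.25 w 0.0493
dx 284.3 dy -182.1 dz -1.1 rz -0.1
```

Scaled: 270 mm / 1000 = 0.27, 243 mm / 1000 = 0.243.

Call:
servo_tool:
  plan:
    - {"dx": 0.034,"dy": -0.022,"dz": 0,"rx": 0,"ry": 0,"rz": 0,"hand": -1}
    - {"dx": 0.069,"dy": -0.044,"dz": 0,"rx": 0,"ry": 0,"rz": 0,"hand": -1}
    - {"dx": 0.104,"dy": -0.067,"dz": 0,"rx": 0,"ry": 0,"rz": 0,"hand": -1}
    - {"dx": 0.139,"dy": -0.089,"dz": 0,"rx": 0,"ry": 0,"rz": 0,"hand": -1}
    - {"dx": 0.174,"dy": -0.111,"dz": 0,"rx": 0,"ry": 0,"rz": 0,"hand": -1}
    - {"dx": 0.209,"dy": -0.134,"dz": 0,"rx": 0,"ry": 0,"rz": 0,"hand": -1}
    - {"dx": 0.243,"dy": -0.156,"dz": 0,"rx": 0,"ry": 0,"rz": 0,"hand": -1}
    - {"dx": 0.27,"dy": -0.173,"dz": 0,"rx": 0,"ry": 0,"rz": 0,"hand": -1}

```text
time_s: 23.07
ee_pos: [0.6364, 0.1769, 0.1282]
orientation: [-3.14, 0.0, 0.688]
force: [0.0, 0.7, -1.1]
grip_width: 0.0494
gripper_force: 45.0
```

Scaled: 80 mm / 1000 = 0.08, 60 mm / 1000 = 0.06.

Call:
servo_tool:
  plan:
    - {"dx": 0.011,"dy": -0.007,"dz": 0.03,"rx": 0,"ry": 0,"rz": 0,"hand": -1}
    - {"dx": 0.011,"dy": -0.007,"dz": 0.06,"rx": 0,"ry": 0,"rz": 0,"hand": -1}
    - {"dx": 0.011,"dy": -0.007,"dz": 0.08,"rx": 0,"ry": 0,"rz": 0,"hand": -1}
    - {"dx": 0.011,"dy": -0.007,"dz": 0.08,"rx": 0,"ry": 0,"rz": 0,"hand": -1}
    - {"dx": 0.011,"dy": -0.007,"dz": 0.08,"rx": 0,"ry": 0,"rz": 0,"hand": -1}
    - {"dx": 0.011,"dy": -0.007,"dz": 0.08,"rx": 0,"ry": 0,"rz": 0,"hand": -1}

```text
time_s: 23.57
ee_pos: [0.6413, 0.1842, 0.0502]
orientation: [3.141, -0.001, 0.685]
force: [0.4, 0.1, -1.1]
grip_width: 0.0492
gripper_force: 45.0
```

```bash
python3 go.py .6422 .1902 .0142 39.3; python3 m2.py corner_plate,.038,.6519,.1594,-.8845;  python3 - <<'E'
from h import *
f=bot.grab_frame("scene")[110:230,190:390,::-1]; cv2.imwrite("pics/t3.png",cv2.resize(f,None,fx=4,fy=4,interpolation=cv2.INTER_CUBIC))
E
```

```text
t23.6 at [0.6413 0.1842 0.0502] yaw 39.2 j7 -0.71 w 0.0492
dx 4.5 dy -4.0 dz 36.0 rz -0.1
corner_plate ['scene', 'top'] [ 0.6516  0.1544 -0.896 ] 0.344
corner_plate ['scene'] [ 0.6491  0.1575 -0.919 ] 0.239
corner_plate ['top'] [ 0.6523  0.1534 -0.8929] 0.416
```

View pics/t3.png

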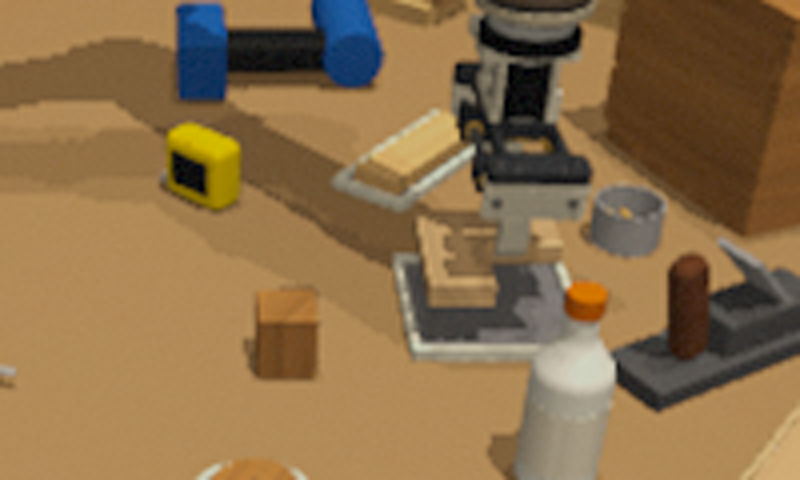

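The plate hangs level over the tray, around (470,260), the slat lies in its tray and the block stands at (287,335). Lowering now with a 6 mm correction.

Scaled: 36 mm / 1000 = 0.036, 30 mm / 1000 = 0.03.

Call:
servo_tool:
  plan:
    - {"dx": 0.005,"dy": -0.004,"dz": 0,"rx": 0,"ry": 0,"rz": 0,"hand": -1}
    - {"dx": 0.005,"dy": -0.004,"dz": 0,"rx": 0,"ry": 0,"rz": 0,"hand": -1}
    - {"dx": 0.005,"dy": -0.004,"dz": 0.015,"rx": 0,"ry": 0,"rz": 0,"hand": -1}
    - {"dx": 0.005,"dy": -0.004,"dz": 0.03,"rx": 0,"ry": 0,"rz": 0,"hand": -1}
    - {"dx": 0.005,"dy": -0.004,"dz": 0.036,"rx": 0,"ry": 0,"rz": 0,"hand": -1}
    - {"dx": 0.005,"dy": -0.004,"dz": 0.036,"rx": 0,"ry": 0,"rz": 0,"hand": -1}
    - {"dx": 0.005,"dy": -0.004,"dz": 0.036,"rx": 0,"ry": 0,"rz": 0,"hand": -1}
    - {"dx": 0.005,"dy": -0.004,"dz": 0.036,"rx": 0,"ry": 0,"rz": 0,"hand": -1}

```text
time_s: 24.48
ee_pos: [0.6411, 0.1913, 0.0122]
orientation: [-3.14, 0.001, 0.685]
force: [-3.0, 1.1, 7.5]
grip_width: 0.0497
gripper_force: 45.0
```

```bash
python3 go.py .6422 .1902 .0142 39.3; python3 m2.py corner_plate,.004,.6519,.1594,-.8845
```

```text
t24.5 at [0.6411 0.1913 0.0122] yaw 39.3 j7 -0.69 w 0.0497
dx 0.2 dy 1.5 dz -2.0 rz -0.0
corner_plate ['scene', 'top'] [ 0.6509  0.1606 -0.8739] 0.417
corner_plate ['scene'] [ 0.6511  0.1616 -0.8908] 0.33
corner_plate ['top'] [ 0.6509  0.1598 -0.8792] 0.5
```

Scaled: -105 mm / 1000 = -0.105, -70 mm / 1000 = -0.07.

Call:
servo_tool:
  plan:
    - {"dx": 0,"dy": 0,"dz": 0,"rx": 0,"ry": 0,"rz": 0,"hand": 1}
    - {"dx": 0,"dy": 0,"dz": 0,"rx": 0,"ry": 0,"rz": 0,"hand": 1}
    - {"dx": 0,"dy": 0,"dz": 0,"rx": 0,"ry": 0,"rz": 0,"hand": 1}
    - {"dx": 0,"dy": 0,"dz": 0,"rx": 0,"ry": 0,"rz": 0,"hand": 1}
    - {"dx": 0,"dy": 0,"dz": 0,"rx": 0,"ry": 0,"rz": 0,"hand": 1}
    - {"dx": 0,"dy": 0,"dz": -0.035,"rx": 0,"ry": 0,"rz": 0,"hand": 1}
    - {"dx": 0,"dy": 0,"dz": -0.07,"rx": 0,"ry": 0,"rz": 0,"hand": 1}
    - {"dx": 0,"dy": 0,"dz": -0.105,"rx": 0,"ry": 0,"rz": 0,"hand": 1}

```text
time_s: 25.35
ee_pos: [0.6413, 0.1907, 0.1186]
orientation: [-3.142, 0.002, 0.685]
force: [0.9, 0.6, 0.6]
grip_width: 0.0911
gripper_force: 0.0
```

```bash
python3 go.py .5704 -.0026 .10 38.8; python3 m2.py block,0,.5704,-.0026,.677
```

```text
t25.4 at [0.6413 0.1907 0.1186] yaw 39.2 j7 -0.76 w 0.0911
dx -177.2 dy 104.8 dz 18.6 rz 0.4
block ['scene', 'top'] [ 0.5704 -0.0017  0.6848] 0.1
block ['scene'] [ 0.5706 -0.0018  0.6897] 0.098
block ['top'] [ 0.5712 -0.0014  0.6924] 0.093
```

Scaled: -177 mm / 1000 = -0.177, 104 mm / 1000 = 0.104.

Call:
servo_tool:
  plan:
    - {"dx": -0.177,"dy": 0.104,"dz": 0.01,"rx": 0,"ry": 0,"rz": 0,"hand": 1}
    - {"dx": -0.177,"dy": 0.104,"dz": 0.01,"rx": 0,"ry": 0,"rz": 0,"hand": 1}
    - {"dx": -0.177,"dy": 0.104,"dz": 0.01,"rx": 0,"ry": 0,"rz": 0,"hand": 1}
    - {"dx": -0.177,"dy": 0.104,"dz": 0.01,"rx": 0,"ry": 0,"rz": 0,"hand": 1}
    - {"dx": -0.177,"dy": 0.104,"dz": 0.01,"rx": 0,"ry": 0,"rz": 0,"hand": 1}
    - {"dx": -0.177,"dy": 0.104,"dz": 0.01,"rx": 0,"ry": 0,"rz": 0,"hand": 1}
    - {"dx": -0.177,"dy": 0.104,"dz": 0.01,"rx": 0,"ry": 0,"rz": 0,"hand": 1}
    - {"dx": -0.177,"dy": 0.104,"dz": 0.01,"rx": 0,"ry": 0,"rz": 0,"hand": 1}

```text
time_s: 26.22
ee_pos: [0.5702, -0.001, 0.107]
orientation: [-3.14, 0.001, 0.685]
force: [0.5, 0.9, 0.8]
grip_width: 0.0917
gripper_force: 0.0
```

```bash
python3 go.py .5706 -.0018 .0255 39.2; python3 m2.py corner_plate,.004,.651,.160,-.88; python3 - <<'E'
from h import *
f=bot.grab_frame("scene")[110:230,190:390,::-1]; cv2.imwrite("pics/t4.png",cv2.resize(f,None,fx=4,fy=4,interpolation=cv2.INTER_CUBIC))
E
```

```text
t26.2 at [ 0.5702 -0.001   0.107 ] yaw 39.3 j7 -0.45 w 0.0917
dx -0.2 dy 0.9 dz 81.5 rz 0.1
corner_plate ['scene', 'top'] [ 0.6511  0.1621 -0.9293] 0.746
corner_plate ['scene'] [ 0.6517  0.1621 -0.8929] 0.071
corner_plate ['top'] [ 0.6568  0.1656 -0.9203] 1.412
```

View pics/t4.png

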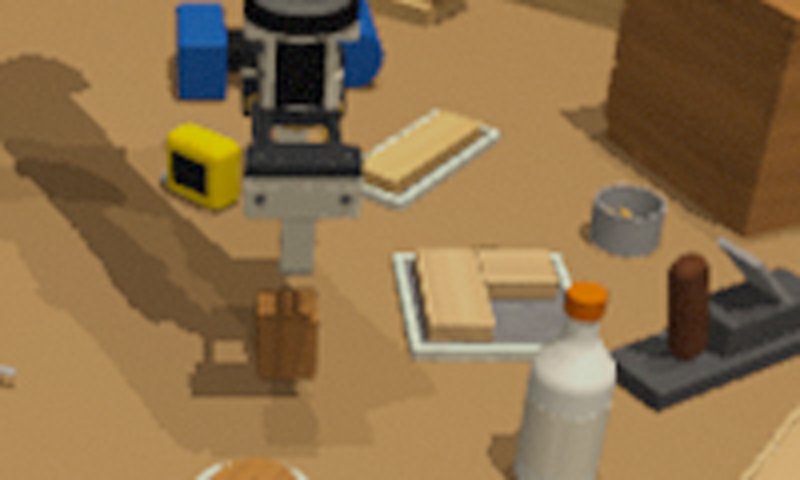

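The L lies flat in its tray with the notch facing right (540,310). The next step is to grip the block.

Call:
servo_tool:
  plan:
    - {"dx": 0,"dy": 0.001,"dz": 0.035,"rx": 0,"ry": 0,"rz": 0,"hand": 1}
    - {"dx": 0,"dy": 0.001,"dz": 0.065,"rx": 0,"ry": 0,"rz": 0,"hand": 1}
    - {"dx": 0,"dy": 0.001,"dz": 0.081,"rx": 0,"ry": 0,"rz": 0,"hand": 1}
    - {"dx": 0,"dy": 0.001,"dz": 0.081,"rx": 0,"ry": 0,"rz": 0,"hand": 1}
    - {"dx": 0,"dy": 0.001,"dz": 0.081,"rx": 0,"ry": 0,"rz": 0,"hand": -1}
    - {"dx": 0,"dy": 0.001,"dz": 0.081,"rx": 0,"ry": 0,"rz": 0,"hand": -1}
    - {"dx": 0,"dy": 0.001,"dz": 0.081,"rx": 0,"ry": 0,"rz": 0,"hand": -1}
    - {"dx": 0,"dy": 0.001,"dz": 0.081,"rx": 0,"ry": 0,"rz": 0,"hand": -1}
  force: 20

```text
time_s: 27.13
ee_pos: [0.5722, -0.0022, 0.0282]
orientation: [3.14, -0.002, 0.686]
force: [-0.3, -0.1, -0.0]
grip_width: 0.0694
gripper_force: 0.0
```

Call:
servo_tool:
  plan:
    - {"dx": 0,"dy": 0,"dz": 0,"rx": 0,"ry": 0,"rz": 0,"hand": -1}
    - {"dx": 0,"dy": 0,"dz": 0,"rx": 0,"ry": 0,"rz": 0,"hand": -1}
    - {"dx": 0,"dy": 0,"dz": 0,"rx": 0,"ry": 0,"rz": 0,"hand": -1}
    - {"dx": 0,"dy": 0,"dz": 0,"rx": 0,"ry": 0,"rz": 0,"hand": -1}
    - {"dx": 0,"dy": 0,"dz": 0,"rx": 0,"ry": 0,"rz": 0,"hand": -1}
    - {"dx": 0,"dy": 0,"dz": 0,"rx": 0,"ry": 0,"rz": 0,"hand": -1}
    - {"dx": 0,"dy": 0,"dz": 0,"rx": 0,"ry": 0,"rz": 0,"hand": -1}
    - {"dx": 0,"dy": 0,"dz": 0,"rx": 0,"ry": 0,"rz": 0,"hand": -1}

```text
time_s: 27.8
ee_pos: [0.5713, -0.0022, 0.0272]
orientation: [-3.141, -0.0, 0.685]
force: [-1.5, 1.6, 5.7]
grip_width: 0.0438
gripper_force: 19.9
```

```bash
python3 go.py .693 .155 .10 39.3
```

```text
t27.8 at [ 0.5713 -0.0022  0.0272] yaw 39.3 j7 -0.36 w 0.0438
dx 193.7 dy -44.7 dz -72.8 rz -0.0
```

Scaled: 193 mm / 1000 = 0.193, 156 mm / 1000 = 0.156.

Call:
servo_tool:
  plan:
    - {"dx": 0,"dy": 0,"dz": -0.038,"rx": 0,"ry": 0,"rz": 0,"hand": -1}
    - {"dx": 0,"dy": 0,"dz": -0.073,"rx": 0,"ry": 0,"rz": 0,"hand": -1}
    - {"dx": 0.039,"dy": -0.009,"dz": -0.073,"rx": 0,"ry": 0,"rz": 0,"hand": -1}
    - {"dx": 0.078,"dy": -0.018,"dz": -0.073,"rx": 0,"ry": 0,"rz": 0,"hand": -1}
    - {"dx": 0.117,"dy": -0.027,"dz": -0.073,"rx": 0,"ry": 0,"rz": 0,"hand": -1}
    - {"dx": 0.156,"dy": -0.036,"dz": -0.073,"rx": 0,"ry": 0,"rz": 0,"hand": -1}
    - {"dx": 0.193,"dy": -0.044,"dz": -0.073,"rx": 0,"ry": 0,"rz": 0,"hand": -1}
    - {"dx": 0.193,"dy": -0.044,"dz": -0.073,"rx": 0,"ry": 0,"rz": 0,"hand": -1}

```text
time_s: 28.47
ee_pos: [0.6956, 0.1636, 0.0984]
orientation: [-3.14, -0.003, 0.695]
force: [-0.7, 2.5, -0.8]
grip_width: 0.0437
gripper_force: 19.9
```

Scaled: 35 mm / 1000 = 0.035, 20 mm / 1000 = 0.02.

Call:
servo_tool:
  plan:
    - {"dx": 0,"dy": 0,"dz": 0,"rx": 0,"ry": 0,"rz": 0,"hand": -1}
    - {"dx": 0,"dy": 0,"dz": 0,"rx": 0,"ry": 0,"rz": 0,"hand": -1}
    - {"dx": 0,"dy": 0,"dz": 0.02,"rx": 0,"ry": 0,"rz": 0,"hand": -1}
    - {"dx": 0,"dy": 0,"dz": 0.035,"rx": 0,"ry": 0,"rz": 0,"hand": -1}
    - {"dx": 0,"dy": 0,"dz": 0.035,"rx": 0,"ry": 0,"rz": 0,"hand": -1}
    - {"dx": 0,"dy": 0,"dz": 0.035,"rx": 0,"ry": 0,"rz": 0,"hand": -1}

```text
time_s: 28.97
ee_pos: [0.6916, 0.153, 0.064]
orientation: [-3.14, 0.002, 0.684]
force: [0.9, -0.1, -0.9]
grip_width: 0.0439
gripper_force: 19.9
```

```bash
python3 go.py .693 .155 .0315 39.3; python3 - <<'E'
from h import *
f=bot.grab_frame("scene")[130:230,240:380,::-1]; cv2.imwrite("pics/t5.png",cv2.resize(f,None,fx=5,fy=5,interpolation=cv2.INTER_CUBIC))
E
```

```text
t29.0 at [0.6916 0.153  0.064 ] yaw 39.2 j7 -0.68 w 0.0439
dx 2.4 dy -0.7 dz 32.5 rz -0.1
```

View pics/t5.png

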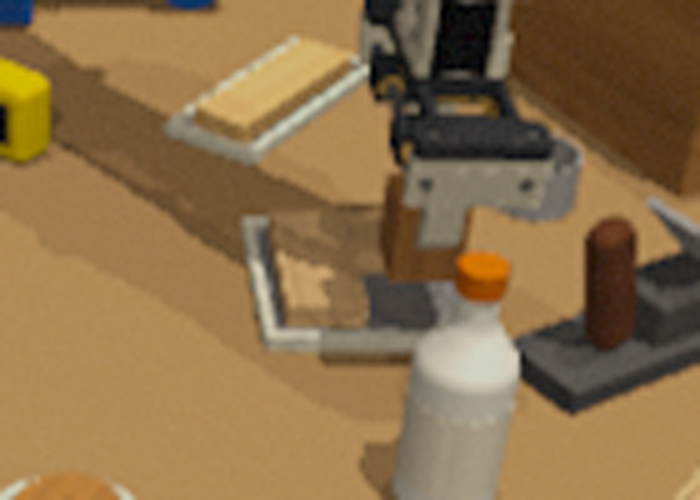

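The block hangs upright over the notch, around (425,240), clear of the bottle. Lowering it now.

Scaled: 32 mm / 1000 = 0.032, 31 mm / 1000 = 0.031.

Call:
servo_tool:
  plan:
    - {"dx": 0.002,"dy": -0.001,"dz": 0,"rx": 0,"ry": 0,"rz": 0,"hand": -1}
    - {"dx": 0.002,"dy": -0.001,"dz": 0.012,"rx": 0,"ry": 0,"rz": 0,"hand": -1}
    - {"dx": 0.002,"dy": -0.001,"dz": 0.022,"rx": 0,"ry": 0,"rz": 0,"hand": -1}
    - {"dx": 0.002,"dy": -0.001,"dz": 0.028,"rx": 0,"ry": 0,"rz": 0,"hand": -1}
    - {"dx": 0.002,"dy": -0.001,"dz": 0.031,"rx": 0,"ry": 0,"rz": 0,"hand": -1}
    - {"dx": 0.002,"dy": -0.001,"dz": 0.032,"rx": 0,"ry": 0,"rz": 0,"hand": -1}
    - {"dx": 0.002,"dy": -0.001,"dz": 0.032,"rx": 0,"ry": 0,"rz": 0,"hand": -1}
    - {"dx": 0.002,"dy": -0.001,"dz": 0.032,"rx": 0,"ry": 0,"rz": 0,"hand": -1}

```text
time_s: 29.68
ee_pos: [0.6939, 0.1559, 0.0332]
orientation: [3.141, -0.0, 0.685]
force: [-0.0, 0.1, -0.8]
grip_width: 0.0438
gripper_force: 19.9
```

```bash
python3 go.py .693 .155 .0315 39.3; python3 m2.py block,.004,.693,.155,.686
```

```text
t29.7 at [0.6939 0.1559 0.0332] yaw 39.3 j7 -0.66 w 0.0438
dx -1.3 dy 0.1 dz 1.7 rz -0.0
block ['scene', 'top'] [0.6918 0.1529 0.4924] 1.505
block ['scene'] [0.6904 0.1548 0.422 ] 1.124
block ['top'] [0.6916 0.1543 0.6611] 1.786
```

Scaled: 2 mm / 1000 = 0.002, -1 mm / 1000 = -0.001.

Call:
servo_tool:
  plan:
    - {"dx": -0.001,"dy": 0,"dz": 0.001,"rx": 0,"ry": 0,"rz": 0,"hand": -1}
    - {"dx": -0.001,"dy": 0,"dz": 0.002,"rx": 0,"ry": 0,"rz": 0,"hand": -1}
    - {"dx": -0.001,"dy": 0,"dz": 0.002,"rx": 0,"ry": 0,"rz": 0,"hand": -1}
    - {"dx": -0.001,"dy": 0,"dz": 0.002,"rx": 0,"ry": 0,"rz": 0,"hand": -1}

```text
time_s: 30.22
ee_pos: [0.693, 0.1553, 0.0313]
orientation: [3.142, -0.0, 0.685]
force: [-0.5, -0.4, 2.7]
grip_width: 0.044
gripper_force: 19.9
```

Scaled: -105 mm / 1000 = -0.105, -70 mm / 1000 = -0.07.

Call:
servo_tool:
  plan:
    - {"dx": 0,"dy": 0,"dz": 0,"rx": 0,"ry": 0,"rz": 0,"hand": 1}
    - {"dx": 0,"dy": 0,"dz": 0,"rx": 0,"ry": 0,"rz": 0,"hand": 1}
    - {"dx": 0,"dy": 0,"dz": 0,"rx": 0,"ry": 0,"rz": 0,"hand": 1}
    - {"dx": 0,"dy": 0,"dz": 0,"rx": 0,"ry": 0,"rz": 0,"hand": 1}
    - {"dx": 0,"dy": 0,"dz": 0,"rx": 0,"ry": 0,"rz": 0,"hand": 1}
    - {"dx": 0,"dy": 0,"dz": -0.035,"rx": 0,"ry": 0,"rz": 0,"hand": 1}
    - {"dx": 0,"dy": 0,"dz": -0.07,"rx": 0,"ry": 0,"rz": 0,"hand": 1}
    - {"dx": 0,"dy": 0,"dz": -0.105,"rx": 0,"ry": 0,"rz": 0,"hand": 1}

```text
time_s: 30.88
ee_pos: [0.6924, 0.1551, 0.1367]
orientation: [-3.141, 0.002, 0.685]
force: [0.4, 0.6, 0.3]
grip_width: 0.0904
gripper_force: 0.0
```

Call:
servo_tool:
  plan:
    - {"dx": -0.04,"dy": 0,"dz": -0.02,"rx": 0,"ry": 0,"rz": 0,"hand": 1}
    - {"dx": -0.08,"dy": 0,"dz": -0.02,"rx": 0,"ry": 0,"rz": 0,"hand": 1}
    - {"dx": -0.12,"dy": 0,"dz": -0.02,"rx": 0,"ry": 0,"rz": 0,"hand": 1}
    - {"dx": -0.16,"dy": 0.02,"dz": -0.02,"rx": 0,"ry": 0,"rz": 0,"hand": 1}
    - {"dx": -0.2,"dy": 0.03,"dz": -0.02,"rx": 0,"ry": 0,"rz": 0,"hand": 1}
    - {"dx": -0.23,"dy": 0.05,"dz": -0.02,"rx": 0,"ry": 0,"rz": 0,"hand": 1}
    - {"dx": -0.25,"dy": 0.07,"dz": -0.02,"rx": 0,"ry": 0,"rz": 0,"hand": 1}
    - {"dx": -0.25,"dy": 0.07,"dz": -0.02,"rx": 0,"ry": 0,"rz": 0,"hand": 1}

```text
time_s: 31.55
ee_pos: [0.5421, -0.064, 0.1572]
orientation: [3.139, -0.0, 0.677]
force: [0.1, 0.1, 1.5]
grip_width: 0.0915
gripper_force: 0.0
```

```bash
python3 m2.py block,.004,.693,.155,.686 corner_plate,.004,.651,.160,-.88 slat,.004,.4737,.3325,1.59 disc,.004,.656,-.149,0; python3 - <<'E'
from h import *
a=bot.grab_frame("scene")[120:250,210:370,::-1]; b=bot.grab_frame("top")[130:260,120:320,::-1]
a=cv2.resize(a,(492,400),interpolation=cv2.INTER_CUBIC);b=cv2.resize(b,(800,520),interpolation=cv2.INTER_CUBIC)
cv2.imwrite("pics/t6.png",a);cv2.imwrite("pics/t7.png",b)
E
```

```text
block ['scene', 'top'] [0.6909 0.1555 0.6105] 0.143
block ['scene'] [0.6875 0.1609 0.7036] 0.093
block ['top'] [0.6917 0.1553 0.6516] 0.122
corner_plate ['scene', 'top'] [ 0.6506  0.1607 -0.8978] 0.248
corner_plate ['scene'] [ 0.648   0.1621 -0.8445] 0.442
corner_plate ['top'] [ 0.6515  0.1608 -0.8968] 0.055
slat ['scene'] [0.4741 0.3388 1.6078] 0.153
slat ['scene'] [0.4741 0.3388 1.6078] 0.153
disc ['scene'] [ 0.6572 -0.1511  0.    ] 0.049
disc ['scene'] [ 0.6572 -0.1511  0.    ] 0.049
```

View pics/t6.png

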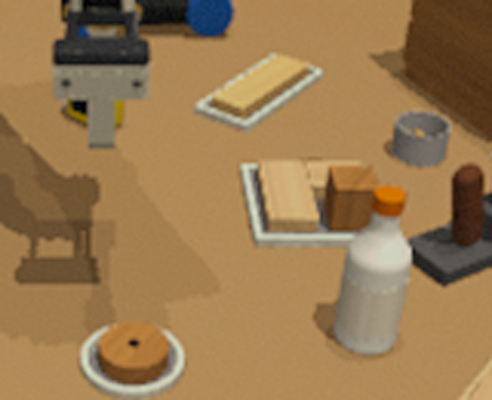

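View pics/t7.png

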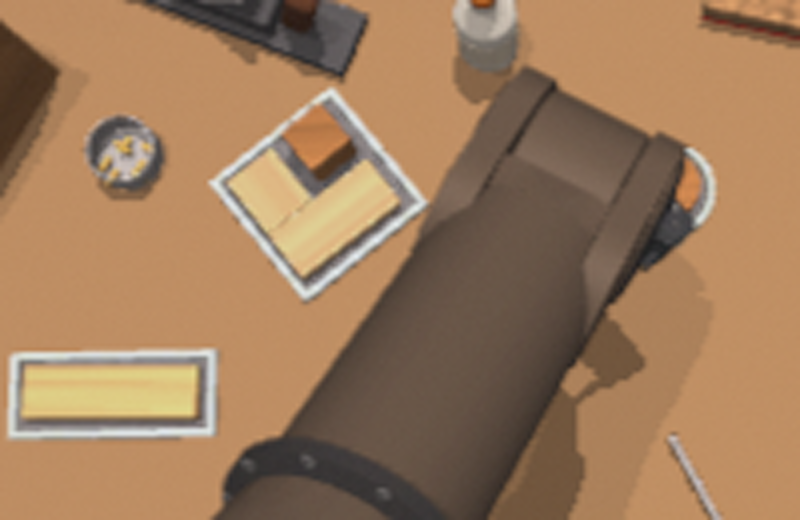

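All four pieces lie in their trays: slat (112,392), L (310,215) with the block (320,140) in its notch, and disc (134,345 in the scene crop). The bottle, tin and tape measure are where they were. The arm is clear, so I'm handing in.

```bash
python3 -c "
from rig import bot
print(bot.finish_job())"
```

```text
the job is handed in; nothing more can be done
None
```

The job is handed in; the hand-in returned no verdict. In the last pictures all four pieces lay in their own trays, the block upright in the notch of the L, and the bottle, tin and tape measure were not moved.

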